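# Cure a printed house front and stand it in the diorama

### The job

Take the brick house front out of the red drip rack and hold it before the window of the curing lamp, close (roughly 5 to 10 cm off), centred on it and square to it within some 20 degrees: first the brick front for a good second, then turned round with the plain grey back for a good second. Then stand it gently in the empty slot of the diorama base beside the other house, upright and right down on the slot's floor, brick front to the street, and let go; leave everything else where it stands.

Things in the scene. Friction and masses are not known exactly. Their poses are not given: they have to be found in the camera images.
- panel: House front (mm): slab 12 thick (x) x 66 wide (y) x 120 tall (z), 110 g. Origin: centre of its bottom; z up the house, x out of the brick front (windows, green door); the back is plain grey. A yellow awning juts 12 from the front at 60 above the bottom; above 65 both faces are flat and free. It starts in the drip rack, leaning 35 degrees, top towards the robot, brick front up and away from it.
- awning (a point): middle of the front edge of the yellow awning on the panel: 18 in front of the slab's mid-plane, 60 above its bottom.
- drip_rack: fixed drip rack: white plate 150 (x) x 110 (y) x 12, with a red tilted ledge and back rest. Origin under the plate, 10 on +x of its centre. The panel's bottom rests at (35, 0, 32) from it. The rest supports the grey back over its lowest 68 only, 54 wide; a lip 12 high stands 6 off the panel's front at the ledge.
- diorama: fixed diorama base: dark wooden block 160 (x) x 220 (y) x 30 high, origin under its centre. Grey pavement and black street with white dashes on its +x side, green lawn on its -x side. Two slots run along y, side by side; the one at +y is empty, the plaster house stands in the other.
- slot (a point): centre of the empty slot's mouth, on the base's top face, 30 above the table; axes as the diorama: x to the street, y along the slot. Slot 15 wide (x) x 70 long (y) x 20 deep.
- lamp_window (a point): centre of the curing lamp's violet window (110 wide x 80 tall), 160 above the table. x points into the lamp: the light shines along -x, aslant towards the robot's right; z up. The black lamp head is 140 wide, 85 deep, its top 215 above the table, with a violet strip along the window edge, on a fixed foot 20 high.
- neighbour: bystander: plaster house front of the same size and shape as the panel, standing in the other slot, 86 from the empty one centre to centre; origin at its bottom centre. Leave alone.
- car: bystander: blue model car 26 x 62 x 29 high on the street of the diorama, origin under its centre.
- paint_jar: bystander: paint jar, diameter 42, 48 high, origin under its centre.
- spray_can: bystander: red can, diameter 52, 150 high, origin under its centre.
- glue_bottle: bystander: white glue bottle, diameter 44, 120 high, origin under its centre.
- screwdriver: bystander: screwdriver lying flat, 160 long.
- brush: bystander: brush lying flat, 170 long.
Things that resemble listed ones, but are neither listed nor needed, are in the scene too. What is shaped like the panel but blue or white is not meant.

How it is judged:
By the outcome, as a careful person would: the job done as asked, in the order asked, and still so for the second after the job is handed in, with the robot touching nothing.
It also fails if it takes over 72 s, if anything falls off the work surface, if the arm or the gripper's body presses on something with over 40 N, if the wrist force passes 120 N, or if a joint passes its speed limit or range.

### The arm

A 7-joint arm with a two-finger parallel gripper is mounted at the origin on the work surface. World frame = base frame: x ahead of the robot, y to its left, z up, the work surface at z = 0. Lengths are in m, angles in rad, forces in N, time in s.
With the tool pointing down it reaches from about 0.375 to 0.925 m from the base axis. Payload 3.1 kg.
Tool frame: the origin (TCP) lies at the very end of the fingers, on their centre line; the grasp point (between the pads) lies 19 mm behind it; x points along the fingers, z is the direction in which the jaws open and shut, and the axes are right-handed (so a half turn about x gives the same grasp; the last joint's range is limited). The gripper opens to 85 mm and grips with 20 to 120 N. Pads are 22 mm wide; open, the fingers measure 114 mm over their backs; the gripper's body (76 mm by 85 mm) begins 54 mm behind the grasp point. The pads swing forward as they close: fully open they stand 13 mm farther back than shut.
Start: joints at [-1.409, 0.383, 0.044, 1.598, -0.018, 1.161, -0.05], TCP at [0.167, 0.628, 0.204] pointing down, gripper open.
Joint ranges: [-2.61, 2.61], [-0.41, 2.15], [-1.48, 1.57], [0, 2.5], [-1.57, 4.71], [0.05, 1.97], [-2.85, 2.85]. Speed limits (rad/s): [2.79, 2.79, 3.14, 3.14, 3.14, 3.14, 3.14].

### API

Orientations are given as a unit quaternion [w, x, y, z].
In Python, from rig import monitor, viewer, manip gives the robot as it stands.
- The arm moves only by the tool send_rows, never from a script. Its argument "targets" is a list of rows, each a list of 7 numbers: the finger opening in mm, from 0 to 85.4, then the shift along the tool's x, y, z in mm, then the turn, a rotation vector about the tool's x, y, z in degrees. In form: [[jaw, x, y, z, rx, ry, rz], ...]. A call has exactly 5 rows; each row is the pose to reach, as a shift and turn from the pose commanded when the call began, along the tool's axes at that moment; what a row does not reach only later rows make up. A row lasts 1/12 s, in which the tool goes at most 41.7 mm and 7.16 degrees, less where a joint would pass 70% of its speed; a pose out of reach is approached as far as the arm can. A call with a gripper value outside its range is refused whole. The fingers move at their own pace and stop on an object; "squeeze" is the grip in N (left out, the last holds). Time passes only in rows, so rows that repeat a pose let the fingers close, or fill a call up. It gives the time, the measured TCP pose, the force and the opening at its end, in the units of the state.
- monitor.get_obs(): the state, without advancing time (a new reading comes with each control period).
- viewer.get_image(name): name is "scene" or "top" or "wrist"; returns the picture (400x640x3 uint8, red, green, blue); there is no depth.
- viewer.get_calibration(name): a dict with "K" (3x3 intrinsics, pixels), "origin" and "attitude" of the camera in the world. Camera axes: x right, y up, looking along -z (the intrinsics and any distortion apply to the point x, -y, -z); pixel columns grow to the right and rows downward; lengths in m; the calibration is good to about 2 mm. A picture is of the moment at which its call begins: read the wrist's pose just before it. get_calibration takes no time and is no camera call; for the wrist camera it gives the pose at the moment of the call.
- manip.hand_in(): hands the job in, once; it reports no verdict.
The state is a dict: "time_s": time; "qpos": joint angles; "qd": joint speeds; "joint_efforts": joint torques, N m; "eef_pos": TCP position; "tcp_rot": TCP orientation; "force": force on the tool from outside, world axes, zero at the start; "torque": the same for the moment, N m; "width": finger opening in m.
Only numpy, scipy, OpenCV 4.12 (cv2) and the standard library are available. Lean on these libraries where they do the work, as an engineer would, in place of code of your own. Each camera call takes 0.05 s, during which the arm holds its last target. There are 200 camera calls.

## Working session

There is one attempt and no reset: what is moved stays moved. The work goes in short steps, Python scripts to look and compute and a tool call to move; the robot and the scene stay as the last step left them, time stands still between calls to the robot, and variables do not carry over. Pictures are saved under pics/ and viewed, about 8 in all and at most 12, crops included, and the job is handed in when it is done.

Besides the shell and the picture viewer there is one more tool, called after ">>>" as a command line: name --pt "numbers of a row" for each row, then --argument value for the rest. send_rows: Moves the arm, as the interface text tells. Its arguments: {"type":"object","properties":{"targets":{"type":"array","items":{"type":"array","items":{"type":"number"}}},"squeeze":{"type":"number"}},"required":["targets"]}

```bash
ls; mkdir -p pics; cat > h.py <<'E'
import numpy as np,cv2
from scipy.spatial.transform import Rotation as R
from rig import monitor,viewer,manip
def rot(a):
    a=np.array(a,float)
    return a if a.shape==(3,3) else R.from_quat(a[[1,2,3,0]]).as_matrix()
def cal(n):
    c=viewer.get_calibration(n); return np.array(c['K']),np.array(c['origin']),rot(c['attitude']),c
def ray(n,u,v,C=None):
    K,o,A,c=C or cal(n)
    d=np.array(c.get('distortion',np.zeros(5)),float) if not isinstance(c.get('distortion'),dict) else np.zeros(5)
    p=cv2.undistortPoints(np.array([[[u,v]]],float),K,d)[0,0]
    return o,A@np.array([p[0],-p[1],-1])
def onz(n,u,v,z,C=None):
    o,d=ray(n,u,v,C); return o+d*(z-o[2])/d[2]
def proj(n,P,C=None):
    K,o,A,c=C or cal(n); q=A.T@(np.array(P)-o); q=np.array([q[0],-q[1],-q[2]]); p=K@q; return p[:2]/p[2]
def tri(obs):
    M=np.zeros((3,3));b=np.zeros(3)
    for n,u,v in obs:
        o,d=ray(n,u,v); d=d/np.linalg.norm(d); P=np.eye(3)-np.outer(d,d); M+=P;b+=P@o
    x=np.linalg.solve(M,b); return x
def snap(n,f):
    im=viewer.get_image(n); cv2.imwrite('pics/'+f,im[:,:,::-1]); return im
E
python3 - <<'E'
from h import *
for n in('scene','top','wrist'): print(n,viewer.get_calibration(n))
print(monitor.get_obs())
a=snap('scene','s0.png');b=snap('top','t0.png');snap('wrist','w0.png')
E
```

```text
pics
scene {'K': array([[418.52737632,   0.        , 320.33587066],
       [  0.        , 418.52737632, 197.31524769],
       [  0.        ,   0.        ,   1.        ]]), 'origin': array([ 1.08364989, -0.35502802,  1.16322286]), 'attitude': array([0.83935188, 0.24047012, 0.13892638, 0.4672922 ])}
top {'K': array([[448.47212532,   0.        , 312.18558411],
       [  0.        , 448.47212532, 195.94706623],
       [  0.        ,   0.        ,   1.        ]]), 'origin': array([ 0.38418097, -0.01747948,  1.56238427]), 'attitude': array([ 0.71433666,  0.04301556, -0.04109996, -0.69726867])}
wrist {'K': array([[356.07155897,   0.        , 315.03805382],
       [  0.        , 356.07155897, 202.81252059],
       [  0.        ,   0.        ,   1.        ]]), 'origin': array([0.08688016, 0.64910601, 0.37105505]), 'attitude': array([ 0.78185973, -0.12965648, -0.09723926,  0.60202083])}
{'time_s': 0.0, 'qpos': array([-1.40884411,  0.38382626,  0.04386964,  1.59960687, -0.01791006,
        1.16119607, -0.0498911 ]), 'qd': array([ 6.54070137e-04,  5.67269545e-05, -5.36564392e-04,  1.32761958e-04,
        3.18394366e-04,  2.47658915e-05,  1.94322484e-03]), 'joint_efforts': array([-1.24568669e-04, -4.33444762e+01,  1.02460843e+00, -2.49511600e+01,
        1.06354538e-02,  1.11018238e-02,  1.98330116e-05]), 'eef_pos': array([0.16671189, 0.62719361, 0.20287823]), 'tcp_rot': array([ 0.55982479, -0.43165695,  0.56124149,  0.43043754]), 'force': array([-0.69926416, -0.0891349 , -0.20022064]), 'torque': array([0.03591107, 0.02814395, 0.04227752]), 'width': 0.08545891796268162}
```

View pics/s0.png

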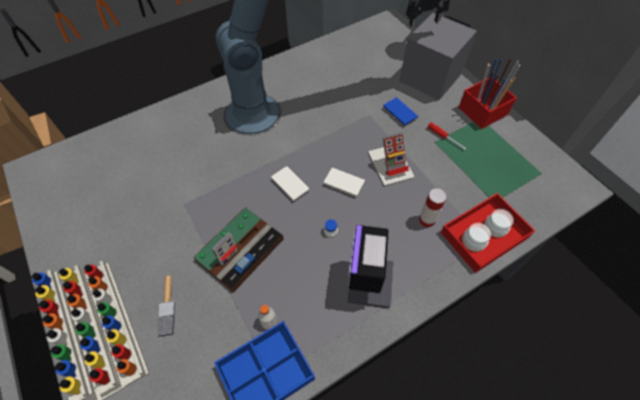

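View pics/t0.png

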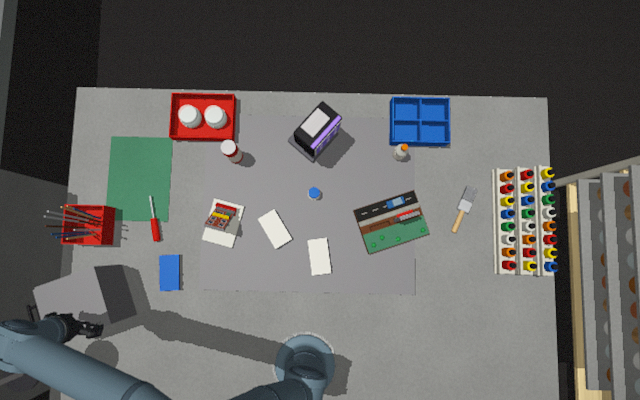

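The brick panel is at scene (396,150) and top (221,217). The blue block (top 170,272) and the white plates (top 275,229 and 319,257) are decoys. The diorama is at top (391,222), and the lamp at top (317,131) has its violet edge facing down-right. I'll confirm with one enlarged crop.

```bash
python3 - <<'E'
import cv2,numpy as np
s=cv2.imread('pics/s0.png');t=cv2.imread('pics/t0.png')
def c(i,x,y,w,h): return cv2.resize(i[y:y+h,x:x+w],(400,300),interpolation=cv2.INTER_CUBIC)
# 400x300 tiles
o=np.vstack([np.hstack([c(t,192,190,64,48*1+12),c(t,346,180,88,66+14)]),np.hstack([c(s,360,125,72,54+6),c(s,188,200,100,92)])])
cv2.imwrite('pics/c0.png',o)
o=np.vstack([np.hstack([c(t,282,95,64,64),c(s,335,215,68,90)])]);cv2.imwrite('pics/c1.png',o)
E
```

```text
(no output)
```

View pics/c0.png

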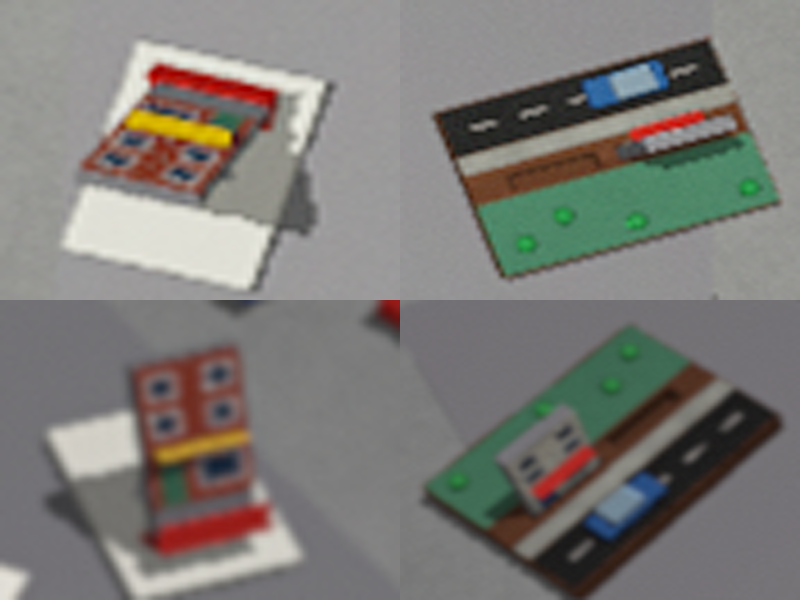

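View pics/c1.png

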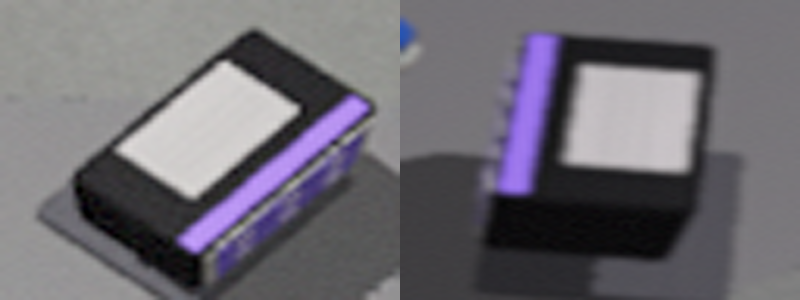

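```bash
cat > m.py <<'E'
from h import *
def box(name,n,pts,z,X):
    P=np.array([onz(n,u,v,z)[:2] for u,v in pts]); e=[np.linalg.norm(P[i]-P[(i+1)%4])*1e3 for i in range(len(P))]
    print(name,n,'c',P.mean(0).round(4),'edges',np.round(e,0),'dirs',[round(np.degrees(np.arctan2(*(P[(i+1)%len(P)]-P[i])[::-1])),1) for i in range(len(P))])
box('dio','top',[(353.3,211.2),(414.6,190.1),(429.6,234.1),(369.1,253.9)],.03,0)
box('dio','scene',[(245.5,207.7),(283,238.3),(232.5,291.4),(194.3,260.4)],.03,0)
box('lamp','top',[(322,101.4),(341.5,116.3),(313.2,148.3),(294.5,133)],.215,0)
box('rack','top',[(213.9,198),(244.5,206),(232.3,248),(201.9,239.4)],.012,0)
box('rack','scene',[(368.5,151.4),(383.9,185),(414.4,176)],.012,0)
# scene lamp top corners
box('lamp','scene',[(335+122*.17,215+33*.3),(335+312*.17,215+45*.3),(335+292*.17,215+205*.3),(335+90*.17,215+193*.3)],.215,0)
# slot mouth in both views
for n,pts in(('top',[(346+110*.22,180+182*.2667),(346+200*.22,180+158*.2667)]),('scene',[(188+208*.25,200+138*.3067),(188+278*.25,200+95*.3067)])):
    for p in pts: print('slot',n,onz(n,*p,.03).round(4))
# can, jar, glue
print('can',onz('top',228,145,.15).round(3),'glue',onz('top',404,147,.12).round(3),'jar',onz('top',314,193,.048).round(3))
E
python3 m.py
```

```text
dio top c [ 0.4837 -0.2848] edges [224. 158. 218. 154.] dirs [np.float64(-69.6), np.float64(-161.3), np.float64(109.3), np.float64(21.1)]
dio scene c [ 0.4947 -0.2868] edges [164. 213. 155. 223.] dirs [np.float64(17.2), np.float64(-70.7), np.float64(-159.2), np.float64(111.7)]
lamp top c [ 0.767  -0.0239] edges [ 77. 134.  75. 132.] dirs [np.float64(-127.0), np.float64(140.5), np.float64(51.5), np.float64(-38.8)]
rack top c [0.4689 0.2945] edges [111. 150. 109. 148.] dirs [np.float64(-103.3), np.float64(166.2), np.float64(75.8), np.float64(-13.3)]Traceback (most recent call last):
  File "m.py", line 9, in <module>
    box('rack','scene',[(368.5,151.4),(383.9,185),(414.4,176)],.012,0)
    ~~~^^^^^^^^^^^^^^^^^^^^^^^^^^^^^^^^^^^^^^^^^^^^^^^^^^^^^^^^^^^^^^^
  File "m.py", line 3, in box
    P=np.array([onz(n,u,v,z)[:2] for u,v in pts]); e=[np.linalg.norm(P[i]-P[(i+1)%4])*1e3 for i in range(len(P))]
                                                                          ~^^^^^^^^^
IndexError: index 3 is out of bounds for axis 0 with size 3
```

```bash
sed -i 's/%4\])\*1e3/%len(P)])*1e3/' m.py; python3 m.py | tail -n +5
```

```text
rack scene c [0.4913 0.2703] edges [148. 111. 181.] dirs [np.float64(-15.0), np.float64(77.1), np.float64(-157.3)]
lamp scene c [ 0.7662 -0.025 ] edges [ 83. 131.  82. 132.] dirs [np.float64(50.8), np.float64(-40.1), np.float64(-128.2), np.float64(140.1)]
slot top [ 0.4602 -0.2116  0.03  ]
slot top [ 0.4837 -0.2791  0.03  ]
slot scene [ 0.4784 -0.2767  0.03  ]
slot scene [ 0.4663 -0.2116  0.03  ]
can [0.711 0.263 0.15 ] glue [ 0.726 -0.309  0.12 ] jar [ 0.575 -0.017  0.048]
```

```bash
cat > plan.py <<'E'
from h import *
def frame(xt,zt):
    x=np.array(xt,float);x/=np.linalg.norm(x);z=np.array(zt,float);z-=x*(z@x);z/=np.linalg.norm(z)
    return np.c_[x,np.cross(z,x),z]
def hd(d): d=np.radians(d); return np.array([np.cos(d),np.sin(d),0])
def now():
    o=monitor.get_obs(); return np.array(o['eef_pos']),rot(o['tcp_rot']),o
def go(p1,R1,n=None,p0=None,R0=None):
    if p0 is None: p0,R0,_=now()
    p1=np.array(p1); rv=R.from_matrix(R0.T@R1).as_rotvec(); 
    n=n or int(max(np.ceil(np.linalg.norm(p1-p0)/.19),np.ceil(np.degrees(np.linalg.norm(rv))/34),1))
    P=p0;Q=R0
    for i in range(1,n+1):
        Pn=p0+(p1-p0)*i/n;Qn=R0@R.from_rotvec(rv*i/n).as_matrix()
        print((Q.T@(Pn-P)*1e3).round(1).tolist(),np.degrees(R.from_matrix(Q.T@Qn).as_rotvec()).round(1).tolist())
        P,Q=Pn,Qn
ry=-13.7; B=np.array([.469,.2945,0])+.045*hd(ry)+[0,0,.032]
s,c=np.sin(np.radians(35)),np.cos(np.radians(35))
zp=-s*hd(ry)+[0,0,c]; xp=c*hd(ry)+[0,0,s]
E
python3 - <<'E'
from plan import *
p,Q,o=now();print(Q.round(2),'zhead',np.degrees(np.arctan2(Q[1,2],Q[0,2])))
K,oo,A,c=cal('wrist');print('cam in tool',Q.T@(oo-p),(Q.T@A).round(2))
print(B,zp)
for sg in(1,-1):
    print(sg);go(B+.2*zp,frame(-zp,sg*xp))
E
```

```text
[[-0.   -0.97  0.26]
 [-0.    0.26  0.97]
 [-1.   -0.   -0.  ]] zhead 75.12260163844556
cam in tool [-0.16818764  0.08276629  0.00024436] [[ 0.    0.32 -0.95]
 [ 0.    0.95  0.32]
 [ 1.   -0.    0.  ]]
[0.51271971 0.28384228 0.032     ] [-0.55725768  0.13584478  0.81915204]
1
[2.6, -102.6, -81.9] [28.6, -9.2, -9.0]
[12.5, -128.5, -23.9] [28.6, -9.2, -9.0]
[33.6, -121.6, 36.3] [28.6, -9.2, -9.0]
-1
[2.6, -102.6, -81.9] [-29.3, 9.0, -9.3]
[31.3, -47.1, -118.5] [-29.3, 9.0, -9.3]
[52.6, 22.1, -118.3] [-29.3, 9.0, -9.3]
```

>>> send_rows --pt "85 1 -21 -16 5.7 -1.8 -1.8" --pt "85 1 -41 -33 11.4 -3.7 -3.6" --pt "85 2 -62 -49 17.2 -5.5 -5.4" --pt "85 2 -82 -66 22.9 -7.4 -7.2" --pt "85 2.6 -102.6 -82 28.6 -9.2 -9" --squeeze 40

```text
time_s: 0.57
eef_pos: [0.2457, 0.5209, 0.2013]
tcp_rot: [0.725, -0.285, 0.568, 0.266]
force: [-0.8, 0.7, 0.3]
width: 0.0852
```

>>> send_rows --pt "85 2.5 -26 -5 5.7 -1.8 -1.8" --pt "85 5 -51 -10 11.4 -3.7 -3.6" --pt "85 7.5 -77 -14 17.2 -5.5 -5.4" --pt "85 10 -103 -19 22.9 -7.4 -7.2" --pt "85 12.5 -128.5 -24 28.6 -9.2 -9"

```text
time_s: 0.98
eef_pos: [0.3236, 0.4154, 0.1988]
tcp_rot: [0.834, -0.118, 0.533, 0.082]
force: [0.9, -0.7, 0.4]
width: 0.0847
```

>>> send_rows --pt "85 7 -24 7 5.7 -1.8 -1.8" --pt "85 13 -49 14.5 11.4 -3.7 -3.6" --pt "85 20 -73 22 17.2 -5.5 -5.4" --pt "85 34 -121.6 36 28.6 -9.2 -9" --pt "85 34 -121.6 36 28.6 -9.2 -9"

```text
time_s: 1.4
eef_pos: [0.4034, 0.3046, 0.1952]
tcp_rot: [0.88, 0.057, 0.458, -0.112]
force: [-0.2, -1.0, -0.5]
width: 0.0852
```

```bash
python3 - <<'E'
from plan import *
p,Q,o=now();print(p,o['time_s'],o['qpos'].round(2)); go(B+.2*zp,frame(-zp,xp))
im=snap('wrist','w1.png')[:,:,::-1].copy()
C=cal('wrist');yp=np.cross(zp,xp)
for q in[(.006,.033,.12),(.006,-.033,.12),(-.006,.033,.12),(-.006,-.033,.12),(.018,.033,.06),(.018,-.033,.06),(.018,0,.06)]:
    u=proj('wrist',B+q[0]*xp+q[1]*yp+q[2]*zp,C);print(q,u.round(0));cv2.circle(im,tuple(int(round(k)) for k in u),3,(0,255,0),1)
cv2.imwrite('pics/w1a.png',im)
E
```

```text
[0.40335839 0.30456014 0.19523195] 1.4 [-1.45  0.01  0.31  2.22  0.77  0.95 -1.86]
[-2.6, 5.7, -2.6] [-0.5, 0.1, 0.5]
(0.006, 0.033, 0.12) [323. 150.]
(0.006, -0.033, 0.12) [323. 237.]
(-0.006, 0.033, 0.12) [306. 150.]
(-0.006, -0.033, 0.12) [307. 237.]
(0.018, 0.033, 0.06) [336. 136.]
(0.018, -0.033, 0.06) [335. 209.]
(0.018, 0, 0.06) [335. 174.]
```

View pics/w1a.png

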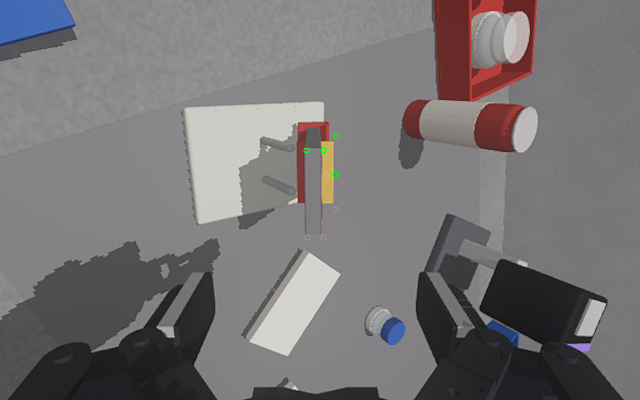

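The wrist view shows the panel's top edge running from (314,150) to (314,237), within 1–2 px of my prediction. The yellow awning at (328,172) also fits, and the jaws straddle the panel. I'll advance and grip.

```bash
python3 - <<'E'
from plan import *
go(B+.078*zp,frame(-zp,xp))
E
```

```text
[119.6, 5.6, -1.3] [-0.5, 0.1, 0.5]
```

>>> send_rows --pt "85 24 5.6 -1.3 -0.5 0 0.5" --pt "85 48 5.6 -1.3 -0.5 0 0.5" --pt "85 72 5.6 -1.3 -0.5 0 0.5" --pt "85 96 5.6 -1.3 -0.5 0 0.5" --pt "85 119 5.6 -1.3 -0.5 0 0.5"

```text
time_s: 1.87
eef_pos: [0.4678, 0.3023, 0.0969]
tcp_rot: [0.881, 0.053, 0.46, -0.098]
force: [0.7, -0.2, -0.2]
width: 0.0852
```

>>> send_rows --pt "50 0 0 0 0 0 0" --pt "25 0 0 0 0 0 0" --pt "12 0 0 0 0 0 0" --pt "5 0 0 0 0 0 0" --pt "5 0 0 0 0 0 0" --squeeze 40

```text
time_s: 2.28
eef_pos: [0.4675, 0.3029, 0.0989]
tcp_rot: [0.881, 0.054, 0.459, -0.098]
force: [0.0, -0.1, 0.0]
width: 0.0248
```

>>> send_rows --pt "5 0 0 0 0 0 0" --pt "5 0 0 0 0 0 0" --pt "5 0 0 0 0 0 0" --pt "5 0 0 0 0 0 0" --pt "5 0 0 0 0 0 0"

```text
time_s: 2.7
eef_pos: [0.468, 0.3026, 0.0991]
tcp_rot: [0.882, 0.054, 0.459, -0.099]
force: [-2.7, 0.5, 7.5]
width: 0.0105
```

```bash
python3 - <<'E'
from plan import *
p,Q,o=now();print(p,o['width'],o['force']); d=p-B;print('grip along zp,yp,xp',d@zp,d@np.cross(zp,xp),d@xp)
snap('wrist','w2.png')
E
```

```text
[0.46801027 0.302585   0.09911309] 0.010536980423217778 [-2.74362506  0.50001397  7.49274647]
grip along zp,yp,xp 0.0824366060144498 0.007620573247868848 -0.0007235720119645169
```

View pics/w2.png

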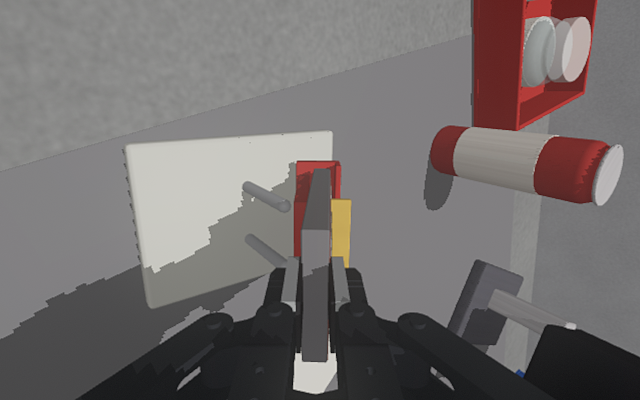

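```bash
cat >> plan.py <<'E'
GY,GZ=.0076,.0824   # TCP in the panel: y and height
W=np.array([.7397,-.0574,.16]); LY=50.9
def tcp_for(mid,head,bottom):  # upright panel: mid xy, heading of brick normal, height of its bottom
    Q=frame([0,0,-1],hd(head)); return np.r_[np.array(mid)[:2],bottom]+Q@np.array([-GZ,GY,0]),Q
E
python3 - <<'E'
from plan import *
p,Q,o=now(); p0=p+Q@np.array([-.13,0,0]); print('retract -130')
p1,Q1=tcp_for(W-.16*hd(LY),LY,.10); print(p1); go(p1,Q1,None,p0,Q)
E
```

```text
retract -130
[ 0.63289392 -0.17677429  0.1824    ]
[71.3, -143.3, 89.5] [-20.6, 10.5, 6.4]
[41.1, -173.7, 42.0] [-20.6, 10.5, 6.4]
[18.6, -181.6, -17.3] [-20.6, 10.5, 6.4]
```

>>> send_rows --pt "5 -10 0 0 0 0 0" --pt "5 -30 0 0 0 0 0" --pt "5 -60 0 0 0 0 0" --pt "5 -95 0 0 0 0 0" --pt "5 -130 0 0 0 0 0" --squeeze 60

```text
time_s: 3.17
eef_pos: [0.3934, 0.3163, 0.2047]
tcp_rot: [0.881, 0.053, 0.46, -0.101]
force: [-0.2, 1.4, -1.0]
width: 0.0099
```

```bash
python3 - <<'E'
from plan import *
p1,Q1=tcp_for(W-.16*hd(LY),LY,.10); go(p1,Q1,5)
E
```

```text
[43.0, -85.3, 54.0] [-12.4, 6.2, 3.9]
[31.8, -97.8, 38.2] [-12.4, 6.2, 3.9]
[21.7, -105.9, 19.0] [-12.4, 6.2, 3.9]
[13.5, -108.9, -2.4] [-12.4, 6.2, 3.9]
[7.6, -106.6, -24.6] [-12.4, 6.2, 3.9]
```

>>> send_rows --pt "5 10 -20 13 -3 1.5 1" --pt "5 21 -42 27 -6 3 2" --pt "5 32 -64 40 -9.3 4.7 3" --pt "5 43 -85 54 -12.4 6.2 3.9" --pt "5 43 -85 54 -12.4 6.2 3.9"

```text
time_s: 3.58
eef_pos: [0.4445, 0.2115, 0.1992]
tcp_rot: [0.858, -0.019, 0.514, -0.021]
force: [0.2, -0.6, -1.1]
width: 0.01
```

>>> send_rows --pt "5 8 -25 10 -3 1.5 1" --pt "5 16 -49 19 -6 3 2" --pt "5 24 -73 29 -9.3 4.7 3" --pt "5 32 -98 38 -12.4 6.2 3.9" --pt "5 32 -98 38 -12.4 6.2 3.9"

```text
time_s: 4.0
eef_pos: [0.4931, 0.1134, 0.1951]
tcp_rot: [0.822, -0.092, 0.558, 0.063]
force: [-0.3, -0.1, -1.0]
width: 0.0098
```

>>> send_rows --pt "5 5 -26 5 -3 1.5 1" --pt "5 11 -53 10 -6 3 2" --pt "5 16 -80 14 -9.3 4.7 3" --pt "5 22 -106 19 -12.4 6.2 3.9" --pt "5 22 -106 19 -12.4 6.2 3.9"

```text
time_s: 4.42
eef_pos: [0.5407, 0.0156, 0.1904]
tcp_rot: [0.774, -0.166, 0.594, 0.146]
force: [0.5, -1.2, -1.5]
width: 0.0099
```

>>> send_rows --pt "5 3 -27 -0.5 -3 1.5 1" --pt "5 7 -54 -1 -6 3 2" --pt "5 10 -82 -2 -9.3 4.7 3" --pt "5 13.5 -109 -2.5 -12.4 6.2 3.9" --pt "5 13.5 -109 -2.5 -12.4 6.2 3.9"

```text
time_s: 4.83
eef_pos: [0.5512, -0.073, 0.2102]
tcp_rot: [0.721, -0.243, 0.61, 0.223]
force: [0.6, -0.0, -1.0]
width: 0.0098
```

>>> send_rows --pt "5 2 -27 -6 -3 1.5 1" --pt "5 4 -53 -12 -6 3 2" --pt "5 6 -80 -18 -9.3 4.7 3" --pt "5 7.6 -107 -25 -12.4 6.2 3.9" --pt "5 7.6 -107 -25 -12.4 6.2 3.9"

```text
time_s: 5.25
eef_pos: [0.5245, -0.1434, 0.2428]
tcp_rot: [0.656, -0.316, 0.62, 0.291]
force: [-0.6, 0.2, -1.2]
width: 0.0105
```

```bash
python3 - <<'E'
from plan import *
p,Q,o=now();print(p,o['time_s'],o['qpos'].round(2),o['width']); print(Q.round(3))
p1,Q1=tcp_for(W-.078*hd(LY),LY,.10);go(p1,Q1)
a=viewer.get_image('scene');b=viewer.get_image('top');w=viewer.get_image('wrist')
f=lambda i,x,y,ww,h:cv2.resize(i[y:y+h,x:x+ww],(400,300),interpolation=cv2.INTER_CUBIC)
cv2.imwrite('pics/c2.png',np.vstack([np.hstack([f(a,260,170,160,120),f(b,270,90,160,120)]),np.hstack([f(w,0,0,640,400),f(w,240,160,160,120)])])[:,:,::-1])
cv2.imwrite('pics/w3.png',w[:,:,::-1])
E
```

```text
[ 0.52454539 -0.14343248  0.24283471] 5.25 [-1.59 -0.41  1.57  1.9   0.45  1.21  0.73] 0.010541411432916216
[[ 0.061 -0.775  0.629]
 [-0.01   0.63   0.777]
 [-0.998 -0.054  0.031]]
[69.8, -101.7, 122.4] [0.0, 1.8, 3.1]
```

View pics/c2.png

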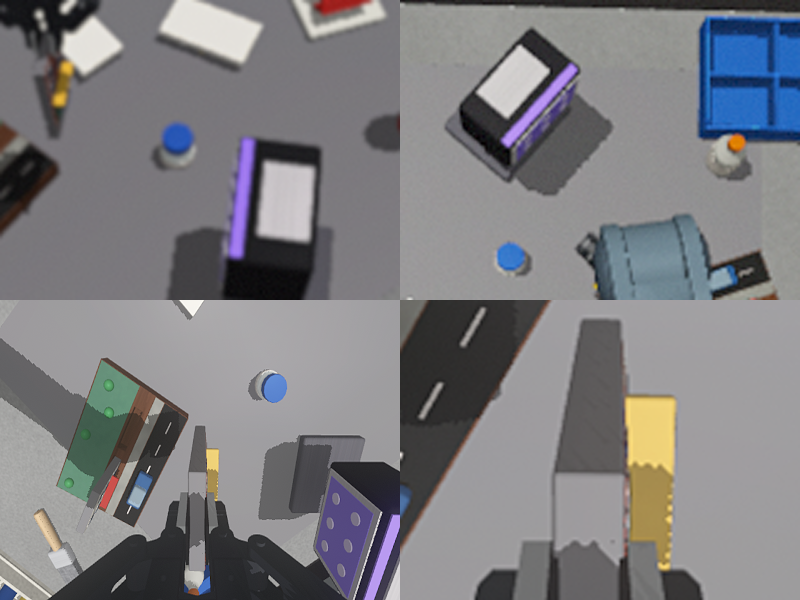

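The wrist view shows the panel firmly in the jaws, brick face and awning towards the lamp. The arm ran into the limits of j2 and j3, though. I'll identify the kinematics from the logged states to see which way to unwind.

```bash
cat > kin.py <<'E'
from h import *
from scipy.optimize import least_squares
import itertools
o=monitor.get_obs()
S=[([-1.40884,.38383,.04387,1.59961,-.01791,1.1612,-.04989],[.16671,.62719,.20288],[.55982,-.43166,.56124,.43044]),
   ([-1.45,.01,.31,2.22,.77,.95,-1.86],[.40336,.30456,.19523],[.88,.057,.458,-.112]),
   (o['qpos'],o['eef_pos'],o['tcp_rot'])]
def fk(q,sg,off,L):
    A=np.eye(3);p=np.zeros(3)
    Z=lambda a:R.from_euler('z',a).as_matrix();Y=lambda a:R.from_euler('y',a).as_matrix()
    A=Z(off+sg[0]*q[0]);p=p+[0,0,L[0]]; A=A@Y(q[1]);p=p+A@[0,0,L[1]]; A=A@Z(sg[1]*q[2]);p=p+A@[L[4],0,0]
    A=A@Y(q[3]);p=p+A@[L[5],0,L[2]]; A=A@Z(sg[2]*q[4]);A=A@Y(q[5]);p=p+A@[L[6],0,L[3]];A=A@Z(sg[3]*q[6])
    return p,A
if __name__=='__main__':
  for sg in itertools.product([1,-1],repeat=4):
    h=np.arctan2(.62719,.16671)
    def f(x):
        r=[]
        for q,p,w in S:
            pp,A=fk(q,sg,x[0],x[1:8]); M=R.from_rotvec(x[8:11]).as_matrix()
            r+=list(3*(pp-p)); r+=list((A@M-rot(w)).ravel())
        return np.array(r)
    best=min((least_squares(f,np.r_[h-sg[0]*-1.41,.3,.35,.35,.3,0,0,.05,m]) for m in([0,-1.57,0],[2.2,0,2.2],[1.2,-1.2,1.2],[1.2,1.2,1.2],[-1.2,-1.2,1.2])),key=lambda s:s.cost)
    if best.cost<.05: print(sg,best.cost.round(6),best.x.round(3))
E
python3 kin.py
```

```text
(-1, -1, -1, -1) 0.001563 [-0.059  0.375  0.458  0.489  0.409 -0.012 -0.002 -0.046 -0.051 -1.57
 -0.033]
```

```bash
cat > sim.py <<'E'
from plan import *
from kin import fk
from scipy.optimize import lsq_linear
X=np.array([-0.059,.375,.458,.489,.409,-.012,-.002,-.046,-.051,-1.57,-.033]);M=R.from_rotvec(X[8:]).as_matrix();SG=(-1,)*4
LO=np.array([-2.61,-.41,-1.48,0,-1.57,.05,-2.85]);HI=np.array([2.61,2.15,1.57,2.5,4.71,1.97,2.85])
def F(q): p,A=fk(q,SG,X[0],X[1:8]); return p,A@M
def err(q,p,Q):
    a,b=F(q); return np.r_[p-a,.3*b@R.from_matrix(b.T@Q).as_rotvec()]
def track(q,wps,n=12,lam=.02,show=True):
    q=np.array(q,float)
    for p1,Q1 in wps:
        p0,Q0=F(q);rv=R.from_matrix(Q0.T@Q1).as_rotvec()
        for i in range(1,n+1):
            p=p0+(p1-p0)*i/n;Q=Q0@R.from_rotvec(rv*i/n).as_matrix()
            for _ in range(3):
                e=err(q,p,Q);J=np.array([(err(q,p,Q)-err(q+d,p,Q))/1e-5 for d in np.eye(7)*1e-5]).T
                A=np.r_[J,lam*np.eye(7)];b=np.r_[e,np.zeros(7)]
                q=q+lsq_linear(A,b,(np.maximum(LO-q,-.2)-1e-9,np.minimum(HI-q,.2)+1e-9)).x
        if show: print(q.round(2),'err mm',(np.linalg.norm(err(q,p,Q)[:3])*1e3).round(1),'deg',np.degrees(np.linalg.norm(err(q,p,Q)[3:])/.3).round(1))
    return q
E
python3 - <<'E'
from sim import *
q0=[-1.40884,.38383,.04387,1.59961,-.01791,1.1612,-.04989]
T=frame(-zp,xp)
q=track(q0,[(B+.2*zp,T),(B+.08*zp,T),(B+.21*zp,T),tcp_for(W-.16*hd(LY),LY,.1)])
o=monitor.get_obs();print('now',o['qpos'].round(2))
def up(az,r,rel,z): return np.r_[r*hd(az)[:2],z],frame([0,0,-1],hd(az+rel))
print('retrace then sweep')
track(o['qpos'],[(B+.21*zp,T),up(45,.6,0,.25),up(20,.6,0,.25),up(-10,.62,0,.25),tcp_for(W-.16*hd(LY),LY,.1),tcp_for(W-.078*hd(LY),LY,.1),tcp_for(W-.078*hd(LY),LY-90,.1),tcp_for(W-.078*hd(LY),LY-180,.1)])
print('direct');track(o['qpos'],[tcp_for(W-.16*hd(LY),LY,.1)]*2)
E
```

```text
[-1.44 -0.02  0.29  2.24  0.78  0.93 -1.87] err mm 0.0 deg 0.0
[-1.33  0.24  0.39  2.25  0.91  0.6  -1.95] err mm 0.0 deg 0.0
[-1.45 -0.04  0.29  2.24  0.77  0.96 -1.86] err mm 0.0 deg 0.0
[-1.55 -0.41  1.57  2.    0.56  0.95  0.68] err mm 82.7 deg 13.5
now [-1.59 -0.41  1.57  1.9   0.45  1.21  0.73]
retrace then sweep
[-0.43 -0.05 -0.71  2.24  0.73  0.93 -1.83] err mm 0.0 deg 0.0
[-0.36  0.27 -0.57  1.69  0.17  1.23 -0.18] err mm 0.0 deg 0.0
[-0.09  0.25 -0.38  1.69  0.11  1.23 -0.14] err mm 0.0 deg 0.0
[ 0.22  0.28 -0.13  1.64  0.05  1.23 -0.09] err mm 0.0 deg 0.0
[ 0.4   0.41 -0.24  1.62  0.11  1.11  1.03] err mm 0.0 deg 0.0
[ 0.3   0.48 -0.26  1.52  0.14  1.15  0.91] err mm 0.0 deg 0.0
[ 0.08  0.5   0.02  1.47  0.    1.17 -0.58] err mm 0.0 deg 0.0
[-0.1   0.53  0.29  1.46 -0.16  1.19 -2.03] err mm 0.0 deg 0.0
direct
[-1.55 -0.41  1.57  2.    0.56  0.96  0.68] err mm 82.6 deg 13.6
[-1.55 -0.41  1.57  2.    0.56  0.96  0.68] err mm 82.7 deg 13.5
```

```bash
cat >> sim.py <<'E'
def up(az,r,rel,z): return np.r_[r*hd(az)[:2],z],frame([0,0,-1],hd(az+rel))
L1=tcp_for(W-.16*hd(LY),LY,.1);L2=tcp_for(W-.078*hd(LY),LY,.1)
E
python3 - <<'E'
from sim import *
q=monitor.get_obs()['qpos']
for w in([up(25,.6,0,.25)],[up(40,.62,0,.25)],[up(20,.5,0,.25),up(30,.65,0,.25)],[up(10,.6,30,.25),up(20,.62,0,.25)]):
    print('--');track(q,w+[up(-10,.62,0,.25),L1,L2,tcp_for(L2[0]*0+W-.078*hd(LY),LY-90,.1),tcp_for(W-.078*hd(LY),LY-180,.1)])
E
```

```text
--
[-2.31 -0.41  1.57  1.87  0.49  1.18 -0.44] err mm 35.6 deg 7.4
[-1.7  -0.41  1.57  1.87  0.5   1.16 -0.44] err mm 44.6 deg 9.0
[-1.55 -0.41  1.57  2.    0.56  0.95  0.68] err mm 82.6 deg 13.6
[-1.66 -0.41  1.57  1.99  0.59  0.92  0.55] err mm 103.3 deg 16.1
[-1.67 -0.41  1.57  1.98  0.59  0.93 -1.03] err mm 111.0 deg 17.3
[-1.65 -0.41  1.57  1.98  0.58  0.92 -2.57] err mm 113.2 deg 17.7
--
[-2.57 -0.41  1.57  1.87  0.5   1.16 -0.44] err mm 44.6 deg 9.0
[-1.7  -0.41  1.57  1.87  0.5   1.16 -0.44] err mm 44.6 deg 9.0
[-1.55 -0.41  1.57  2.    0.56  0.95  0.68] err mm 82.6 deg 13.6
[-1.66 -0.41  1.57  1.99  0.59  0.92  0.55] err mm 103.3 deg 16.1
[-1.67 -0.41  1.57  1.98  0.59  0.93 -1.03] err mm 111.0 deg 17.3
[-1.65 -0.41  1.57  1.98  0.58  0.92 -2.57] err mm 113.2 deg 17.7
--
[-1.76  0.1   1.39  1.92 -0.09  1.21  0.02] err mm 0.0 deg 0.0
[-1.36  0.53  1.05  1.55 -0.46  1.33  0.26] err mm 0.0 deg 0.0
[-0.81  0.55  1.23  1.63 -0.52  1.34  0.32] err mm 0.0 deg 0.0
[-0.49  0.56  0.92  1.62 -0.47  1.19  1.43] err mm 0.0 deg 0.0
[-0.53  0.63  0.88  1.51 -0.5   1.23  1.32] err mm 0.0 deg 0.0
[-0.65  0.81  1.16  1.46 -0.74  1.36 -0.13] err mm 0.0 deg 0.0
[-0.68  0.99  1.39  1.44 -0.97  1.5  -1.57] err mm 0.0 deg 0.0
--
[-2.04 -0.41  1.57  1.87  0.49  1.18  0.09] err mm 34.8 deg 7.2
[-2.22 -0.41  1.57  1.87  0.5   1.16 -0.44] err mm 44.6 deg 9.0
[-1.7  -0.41  1.57  1.87  0.5   1.16 -0.44] err mm 44.6 deg 9.0
[-1.55 -0.41  1.57  2.    0.56  0.95  0.68] err mm 82.6 deg 13.6
[-1.66 -0.41  1.57  1.99  0.59  0.92  0.55] err mm 103.3 deg 16.1
[-1.67 -0.41  1.57  1.98  0.59  0.93 -1.03] err mm 111.0 deg 17.3
[-1.65 -0.41  1.57  1.98  0.58  0.92 -2.57] err mm 113.2 deg 17.7
```

```bash
python3 - <<'E'
from sim import *
q=monitor.get_obs()['qpos'];T=frame(-zp,xp);A=(B+.22*zp,T);U=up(20,.62,0,.25);V=up(-10,.62,20,.25)
track(q,[A,U,V,L1,L2])
print('A');go(*A,5);print('U');go(*U,None,*A);print('V');go(*V,None,*U);print('L1');go(*L1,None,*V)
E
```

```text
[-0.41 -0.07 -0.75  2.24  0.69  0.94 -1.81] err mm 0.0 deg 0.0
[-0.14  0.29 -0.33  1.64  0.11  1.24 -0.14] err mm 0.0 deg 0.0
[ 0.22  0.27 -0.13  1.64  0.05  1.23  0.26] err mm 0.0 deg 0.0
[ 0.36  0.4  -0.19  1.62  0.09  1.11  1.05] err mm 0.0 deg 0.0
[ 0.26  0.48 -0.21  1.52  0.11  1.14  0.92] err mm 0.0 deg 0.0
A
[3.4, 78.6, 53.7] [12.6, -5.6, -3.6]
[2.5, 88.6, 35.0] [12.6, -5.6, -3.6]
[-0.8, 94.1, 14.8] [12.6, -5.6, -3.6]
[-6.4, 94.9, -5.7] [12.6, -5.6, -3.6]
[-13.7, 90.8, -25.2] [12.6, -5.6, -3.6]
U
[45.1, -26.6, 97.3] [-16.3, 17.0, 5.1]
[12.5, -56.9, 93.9] [-16.3, 17.0, 5.1]
V
[0.0, -155.0, -41.5] [5.0, 0.0, 0.0]
[0.0, -158.0, -27.9] [5.0, 0.0, 0.0]
L1
[33.8, -36.0, 5.0] [-20.5, 0.0, 0.0]
[33.8, -35.4, -7.9] [-20.5, 0.0, 0.0]
```

>>> send_rows --pt "5 1 20 13 3 -1.4 -0.9" --pt "5 2 39 27 6.3 -2.8 -1.8" --pt "5 3 59 40 9.5 -4.2 -2.7" --pt "5 3.4 79 54 12.6 -5.6 -3.6" --pt "5 3.4 79 54 12.6 -5.6 -3.6"

```text
time_s: 5.82
eef_pos: [0.4935, -0.044, 0.2339]
tcp_rot: [0.723, -0.25, 0.606, 0.22]
force: [0.1, 0.6, -1.2]
width: 0.0101
```

>>> send_rows --pt "5 1 22 9 3 -1.4 -0.9" --pt "5 1 44 17 6.3 -2.8 -1.8" --pt "5 2 66 26 9.5 -4.2 -2.7" --pt "5 2.5 89 35 12.6 -5.6 -3.6" --pt "5 2.5 89 35 12.6 -5.6 -3.6"

```text
time_s: 6.23
eef_pos: [0.4663, 0.0459, 0.228]
tcp_rot: [0.782, -0.177, 0.581, 0.141]
force: [-0.7, -0.5, -1.6]
width: 0.0102
```

>>> send_rows --pt "5 0 23 4 3 -1.4 -0.9" --pt "5 0 47 7 6.3 -2.8 -1.8" --pt "5 -0.5 70 11 9.5 -4.2 -2.7" --pt "5 -0.8 94 15 12.6 -5.6 -3.6" --pt "5 -0.8 94 15 12.6 -5.6 -3.6"

```text
time_s: 6.65
eef_pos: [0.4406, 0.1367, 0.2228]
tcp_rot: [0.828, -0.102, 0.548, 0.06]
force: [0.1, -0.5, -1.2]
width: 0.0101
```

>>> send_rows --pt "5 -1.6 24 -1 3 -1.4 -0.9" --pt "5 -3.2 47 -3 6.3 -2.8 -1.8" --pt "5 -5 71 -4 9.5 -4.2 -2.7" --pt "5 -6.4 95 -6 12.6 -5.6 -3.6" --pt "5 -6.4 95 -6 12.6 -5.6 -3.6"

```text
time_s: 7.07
eef_pos: [0.414, 0.2288, 0.2175]
tcp_rot: [0.862, -0.024, 0.506, -0.02]
force: [0.9, -0.3, -0.9]
width: 0.0099
```

>>> send_rows --pt "5 -3 23 -6 3 -1.4 -0.9" --pt "5 -7 45 -13 6.3 -2.8 -1.8" --pt "5 -10 68 -19 9.5 -4.2 -2.7" --pt "5 -13.7 91 -25 12.6 -5.6 -3.6" --pt "5 -13.7 91 -25 12.6 -5.6 -3.6"

```text
time_s: 7.48
eef_pos: [0.387, 0.3213, 0.2114]
tcp_rot: [0.881, 0.054, 0.458, -0.101]
force: [-0.1, 0.4, -1.2]
width: 0.0103
```

```bash
python3 - <<'E'
from sim import *
p,Q,o=now();q=o['qpos'];U=up(20,.62,0,.25);V=up(-10,.62,20,.25);print(p,q.round(2),o['width'],o['time_s'])
track(q,[U,V,L1,L2])
print('U');go(*U)
E
```

```text
[0.38699364 0.32132699 0.21140391] [-1.14 -0.   -0.05  2.19  0.74  0.99 -1.85] 0.010252114280732298 7.4833
[-0.7   0.29  0.34  1.64 -0.09  1.24  0.01] err mm 0.0 deg 0.0
[-0.33  0.3   0.53  1.64 -0.15  1.24  0.4 ] err mm 0.0 deg 0.0
[-0.13  0.43  0.42  1.62 -0.19  1.12  1.24] err mm 0.0 deg 0.0
[-0.2   0.5   0.39  1.52 -0.2   1.15  1.13] err mm 0.0 deg 0.0
U
[46.0, -30.8, 99.3] [-16.1, 17.1, 5.0]
[12.6, -61.1, 95.0] [-16.1, 17.1, 5.0]
```

>>> send_rows --pt "5 11 -8 25 -4 4.2 1.2" --pt "5 23 -15 50 -8 8.5 2.5" --pt "5 35 -23 75 -12 12.8 3.8" --pt "5 46 -31 99 -16.1 17.1 5" --pt "5 46 -31 99 -16.1 17.1 5"

```text
time_s: 7.9
eef_pos: [0.4768, 0.2626, 0.2286]
tcp_rot: [0.817, -0.024, 0.576, -0.013]
force: [-0.4, 0.5, -1.9]
width: 0.0101
```

>>> send_rows --pt "5 3 -15 24 -4 4.2 1.2" --pt "5 6 -30 48 -8 8.5 2.5" --pt "5 9 -45 72 -12 12.8 3.8" --pt "5 12.6 -61 95 -16.1 17.1 5" --pt "5 12.6 -61 95 -16.1 17.1 5"

```text
time_s: 8.32
eef_pos: [0.5735, 0.2006, 0.2534]
tcp_rot: [0.712, -0.11, 0.686, 0.099]
force: [0.6, -1.6, -0.2]
width: 0.0098
```

>>> send_rows --pt "5 0 -31 -8 1 0 0" --pt "5 0 -62 -16 2 0 0" --pt "5 0 -93 -25 3 0 0" --pt "5 0 -124 -33 4 0 0" --pt "5 0 -155 -41 5 0 0"

```text
time_s: 8.73
eef_pos: [0.5751, 0.0424, 0.2531]
tcp_rot: [0.716, -0.078, 0.691, 0.069]
force: [0.9, -0.5, -0.5]
width: 0.0097
```

>>> send_rows --pt "5 0 -31 -5 1 0 0" --pt "5 0 -62 -11 2 0 0" --pt "5 0 -94 -17 3 0 0" --pt "5 0 -126 -22 4 0 0" --pt "5 0 -158 -28 5 0 0"

```text
time_s: 9.15
eef_pos: [0.5802, -0.1177, 0.2552]
tcp_rot: [0.719, -0.047, 0.693, 0.039]
force: [0.3, 0.1, -2.1]
width: 0.0098
```

```bash
python3 - <<'E'
from sim import *
p,Q,o=now();q=o['qpos'];print(p,q.round(2),o['width'],o['time_s'])
track(q,[L1,L2])
print('L1');go(*L1); print('L2');go(*L2,None,*L1)
E
```

```text
[ 0.58024666 -0.11767827  0.25517521] [-0.35  0.22  0.55  1.74 -0.12  1.18  0.36] 0.009840138385800352 9.15
[-0.14  0.43  0.43  1.62 -0.19  1.12  1.24] err mm 0.0 deg 0.0
[-0.2   0.5   0.4   1.52 -0.2   1.15  1.13] err mm 0.0 deg 0.0
L1
[37.6, -32.0, 21.2] [-22.0, 0.8, 0.8]
[36.9, -38.2, 8.1] [-22.0, 0.8, 0.8]
L2
[0.0, -0.0, 82.0] [0.0, 0.0, 0.0]
```

>>> send_rows --pt "5 9 -8 5 -5.5 0.2 0.2" --pt "5 19 -16 10.5 -11 0.4 0.4" --pt "5 28 -24 16 -16.5 0.6 0.6" --pt "5 37.6 -32 21 -22 0.8 0.8" --pt "5 37.6 -32 21 -22 0.8 0.8"

```text
time_s: 9.57
eef_pos: [0.6057, -0.1476, 0.2165]
tcp_rot: [0.69, -0.179, 0.679, 0.175]
force: [0.2, -0.5, -1.7]
width: 0.0098
```

>>> send_rows --pt "5 9 -9.5 2 -5.5 0.2 0.2" --pt "5 18 -19 4 -11 0.4 0.4" --pt "5 28 -29 6 -16.5 0.6 0.6" --pt "5 37 -38 8 -22 0.8 0.8" --pt "5 37 -38 8 -22 0.8 0.8"

```text
time_s: 9.98
eef_pos: [0.6319, -0.176, 0.1806]
tcp_rot: [0.638, -0.303, 0.639, 0.304]
force: [-0.8, 0.8, -0.5]
width: 0.01
```

```bash
python3 - <<'E'
from sim import *
p,Q,o=now();q=o['qpos'];print(p,q.round(2),o['width'],o['time_s'])
print('L2');go(*L2)
w=snap('wrist','w4.png')[:,:,::-1].copy();C=cal('wrist')
yl=hd(LY+90)
# predicted window corners, slab bottom corners, awning
pts=[W+a*yl+[0,0,b] for a in(.055,-.055) for b in(.04,-.04)]
P0=p+Q@[GZ,-GY,0];pts+=[P0+Q@np.array([-z,y,x]) for x in(.006,-.006) for y in(.033,-.033) for z in(0,)]+[P0+Q@np.array([-.06,y,.018]) for y in(.03,-.03)]
for u in pts: cv2.circle(w,tuple(int(round(k)) for k in proj('wrist',u,C)),3,(0,255,0),1)
cv2.imwrite('pics/w4a.png',w)
E
```

```text
[ 0.63194965 -0.17601488  0.18061541] [-0.11  0.44  0.42  1.62 -0.19  1.13  1.24] 0.009964552523252023 9.9833
L2
[-1.9, -1.2, 82.0] [-0.0, -0.1, -0.1]
```

View pics/w4a.png

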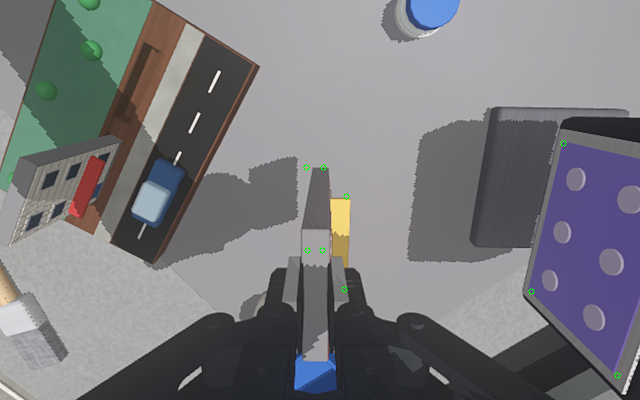

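>>> send_rows --pt "5 0 0 14 0 0 0" --pt "5 -1 -0.5 34 0 0 0" --pt "5 -1 -1 54 0 0 0" --pt "5 -2 -1 72 0 0 0" --pt "5 -2 -1 82 0 0 0"

```text
time_s: 10.45
eef_pos: [0.6878, -0.1063, 0.1857]
tcp_rot: [0.639, -0.305, 0.636, 0.306]
force: [0.3, -0.3, -0.9]
width: 0.0098
```

>>> send_rows --pt "5 0 0 0 0 0 0" --pt "5 0 0 0 0 0 0" --pt "5 0 0 0 0 0 0" --pt "5 0 0 0 0 0 0" --pt "5 0 0 0 0 0 0"

```text
time_s: 10.87
eef_pos: [0.6845, -0.1141, 0.1847]
tcp_rot: [0.639, -0.303, 0.639, 0.303]
force: [0.2, 0.3, -1.7]
width: 0.01
```

>>> send_rows --pt "5 0 0 0 0 0 0" --pt "5 0 0 0 0 0 0" --pt "5 0 0 0 0 0 0" --pt "5 0 0 0 0 0 0" --pt "5 0 0 0 0 0 0"

```text
time_s: 11.28
eef_pos: [0.6853, -0.112, 0.1846]
tcp_rot: [0.639, -0.304, 0.638, 0.304]
force: [-0.2, 0.2, -0.9]
width: 0.0099
```

>>> send_rows --pt "5 0 0 0 0 0 0" --pt "5 0 0 0 0 0 0" --pt "5 0 0 0 0 0 0" --pt "5 0 0 0 0 0 0" --pt "5 0 0 0 0 0 0"

```text
time_s: 11.7
eef_pos: [0.6854, -0.112, 0.1846]
tcp_rot: [0.639, -0.304, 0.638, 0.304]
force: [-0.5, -0.7, -0.1]
width: 0.0098
```

>>> send_rows --pt "5 0 0 0 0 0 0" --pt "5 0 0 0 0 0 0" --pt "5 0 0 0 0 0 0" --pt "5 0 0 0 0 0 0" --pt "5 0 0 0 0 0 0"

```text
time_s: 12.12
eef_pos: [0.6853, -0.112, 0.1846]
tcp_rot: [0.639, -0.304, 0.638, 0.304]
force: [-0.2, 0.0, -1.0]
width: 0.0101
```

```bash
python3 - <<'E'
from sim import *
p,Q,o=now();print(p,L2[0],o['width'],o['time_s'])
M1=tcp_for(W-.078*hd(LY),LY-90,.1);M2=tcp_for(W-.078*hd(LY),LY-180,.1)
track(o['qpos'],[M1,M2]); go(*M1,3);go(*M2,3,*M1)
viewer.get_image('scene')
snap('wrist','w5.png');snap('top','t5.png')
E
```

```text
[ 0.68534744 -0.11200409  0.18457143] [ 0.68460933 -0.11313848  0.1824    ] 0.0101094137475669 12.1167
[-0.39  0.6   0.69  1.47 -0.38  1.22 -0.34] err mm 0.0 deg 0.0
[-0.53  0.72  0.98  1.45 -0.6   1.3  -1.75] err mm 0.0 deg 0.0
[0.7, -2.6, 2.1] [30.0, 0.0, -0.0]
[0.7, -1.2, 3.1] [30.0, 0.0, -0.0]
[0.7, 0.5, 3.3] [30.0, 0.0, -0.0]
[0.0, -2.5, 2.5] [30.0, 0.0, 0.0]
[0.0, -0.9, 3.5] [30.0, 0.0, 0.0]
[0.0, 0.9, 3.5] [30.0, 0.0, 0.0]
```

>>> send_rows --pt "5 0 -0.5 0.5 6 0 0" --pt "5 0 -1 1 12 0 0" --pt "5 0.5 -1.5 1.3 18 0 0" --pt "5 0.7 -2 1.7 24 0 0" --pt "5 0.7 -2.6 2.1 30 0 0"

```text
time_s: 12.68
eef_pos: [0.6887, -0.1119, 0.1839]
tcp_rot: [0.696, -0.126, 0.696, 0.127]
force: [1.1, 0.3, -1.2]
width: 0.0099
```

>>> send_rows --pt "5 0 -0.2 0.6 6 0 0" --pt "5 0 -0.5 1.2 12 0 0" --pt "5 0.5 -0.7 1.9 18 0 0" --pt "5 0.7 -1 2.5 24 0 0" --pt "5 0.7 -1.2 3.1 30 0 0"

```text
time_s: 13.1
eef_pos: [0.6921, -0.1119, 0.1832]
tcp_rot: [0.705, 0.058, 0.705, -0.057]
force: [0.0, 0.2, -1.7]
width: 0.01
```

>>> send_rows --pt "5 0 0.1 0.7 6 0 0" --pt "5 0 0.2 1.3 12 0 0" --pt "5 0.5 0.3 2 18 0 0" --pt "5 0.7 0.4 2.6 24 0 0" --pt "5 0.7 0.5 3.3 30 0 0"

```text
time_s: 13.52
eef_pos: [0.6954, -0.1118, 0.1825]
tcp_rot: [0.666, 0.239, 0.666, -0.238]
force: [-0.0, -0.9, -0.3]
width: 0.0099
```

>>> send_rows --pt "5 0 -0.5 0.5 6 0 0" --pt "5 0 -1 1 12 0 0" --pt "5 0 -1.5 1.5 18 0 0" --pt "5 0 -2 2 24 0 0" --pt "5 0 -2.5 2.5 30 0 0"

```text
time_s: 13.93
eef_pos: [0.6959, -0.1152, 0.1825]
tcp_rot: [0.581, 0.403, 0.582, -0.402]
force: [0.2, 0.2, -0.7]
width: 0.0099
```

>>> send_rows --pt "5 0 -0.2 0.7 6 0 0" --pt "5 0 -0.4 1.4 12 0 0" --pt "5 0 -0.6 2.1 18 0 0" --pt "5 0 -0.8 2.8 24 0 0" --pt "5 0 -0.9 3.5 30 0 0"

```text
time_s: 14.35
eef_pos: [0.6963, -0.1187, 0.1824]
tcp_rot: [0.457, 0.539, 0.458, -0.539]
force: [-0.3, -0.2, -1.0]
width: 0.0101
```

>>> send_rows --pt "5 0 0.2 0.7 6 0 0" --pt "5 0 0.4 1.4 12 0 0" --pt "5 0 0.6 2.1 18 0 0" --pt "5 0 0.8 2.8 24 0 0" --pt "5 0 0.9 3.5 30 0 0"

```text
time_s: 14.77
eef_pos: [0.6967, -0.1222, 0.1824]
tcp_rot: [0.302, 0.639, 0.303, -0.639]
force: [-0.4, -0.5, -1.6]
width: 0.0097
```

>>> send_rows --pt "5 0 0 0 0 0 0" --pt "5 0 0 0 0 0 0" --pt "5 0 0 0 0 0 0" --pt "5 0 0 0 0 0 0" --pt "5 0 0 0 0 0 0"

```text
time_s: 15.18
eef_pos: [0.6965, -0.1227, 0.1826]
tcp_rot: [0.304, 0.639, 0.305, -0.638]
force: [0.4, -0.0, -0.3]
width: 0.0097
```

>>> send_rows --pt "5 0 0 0 0 0 0" --pt "5 0 0 0 0 0 0" --pt "5 0 0 0 0 0 0" --pt "5 0 0 0 0 0 0" --pt "5 0 0 0 0 0 0"

```text
time_s: 15.6
eef_pos: [0.6965, -0.1228, 0.1825]
tcp_rot: [0.304, 0.639, 0.304, -0.638]
force: [-0.7, -0.5, -0.4]
width: 0.0103
```

>>> send_rows --pt "5 0 0 0 0 0 0" --pt "5 0 0 0 0 0 0" --pt "5 0 0 0 0 0 0" --pt "5 0 0 0 0 0 0" --pt "5 0 0 0 0 0 0"

```text
time_s: 16.02
eef_pos: [0.6965, -0.1228, 0.1825]
tcp_rot: [0.304, 0.639, 0.304, -0.638]
force: [-0.4, 0.7, -1.5]
width: 0.0099
```

>>> send_rows --pt "5 0 0 0 0 0 0" --pt "5 0 0 0 0 0 0" --pt "5 0 0 0 0 0 0" --pt "5 0 0 0 0 0 0" --pt "5 0 0 0 0 0 0"

```text
time_s: 16.43
eef_pos: [0.6965, -0.1228, 0.1825]
tcp_rot: [0.304, 0.639, 0.304, -0.638]
force: [0.3, -0.9, -0.8]
width: 0.0096
```

```bash
python3 - <<'E'
from sim import *
p,Q,o=now();q=o['qpos'];M2=tcp_for(W-.078*hd(LY),LY-180,.1);print(p,M2[0],q.round(2),o['width'],o['time_s'],Q.round(3))
Sx=(.4895,-.2855);DY=19.8   # diorama centre guess
sl=np.array([.472,-.245])
b1=tcp_for(W-.17*hd(LY),LY-180,.13);b2=tcp_for(W-.17*hd(LY),LY-90,.13);d0=tcp_for(sl,DY,.12)
b3=tcp_for(W-.17*hd(LY),DY,.15)
track(q,[b1,b3,d0,tcp_for(sl,DY,.01)])
print('b1');go(*b1);print('b3');go(*b3,5,*b1);print('d0');go(*d0,None,*b3)
w=snap('wrist','w6.png');t=viewer.get_image('top');s=viewer.get_image('scene')
f=lambda i,x,y,ww,h:cv2.resize(i[y:y+h,x:x+ww],(400,300),interpolation=cv2.INTER_CUBIC)
cv2.imwrite('pics/c6.png',np.hstack([f(w,0,0,640,400),f(s,260,170,160,120)])[:,:,::-1])
E
```

```text
[ 0.69645527 -0.12278023  0.18246624] [ 0.69640524 -0.12272476  0.1824    ] [-0.55  0.74  1.06  1.5  -0.66  1.29 -1.68] 0.00958850786880397 16.4333 [[ 0.     0.776 -0.63 ]
 [ 0.001 -0.63  -0.776]
 [-1.    -0.    -0.001]]
[-0.53  0.66  1.11  1.53 -0.61  1.34 -1.61] err mm 0.0 deg 0.0
[-0.28  0.42  0.64  1.57 -0.25  1.23  0.75] err mm 0.0 deg 0.0
[-0.28  0.15  0.73  1.93 -0.1   1.1   0.84] err mm 0.0 deg 0.0
[-0.22  0.33  0.68  2.02 -0.26  0.87  0.96] err mm 0.0 deg 0.0
b1
[-30.0, -0.1, 92.0] [0.0, -0.0, 0.0]
b3
[-4.0, -2.8, -0.8] [-29.8, 0.0, 0.0]
[-4.0, -2.1, -2.1] [-29.8, 0.0, 0.0]
[-4.0, -0.8, -2.8] [-29.8, 0.0, 0.0]
[-4.0, 0.8, -2.8] [-29.8, 0.0, 0.0]
[-4.0, 2.1, -2.1] [-29.8, 0.0, 0.0]
d0
[30.0, 2.0, -169.9] [0.0, 0.0, 0.0]
```

View pics/c6.png

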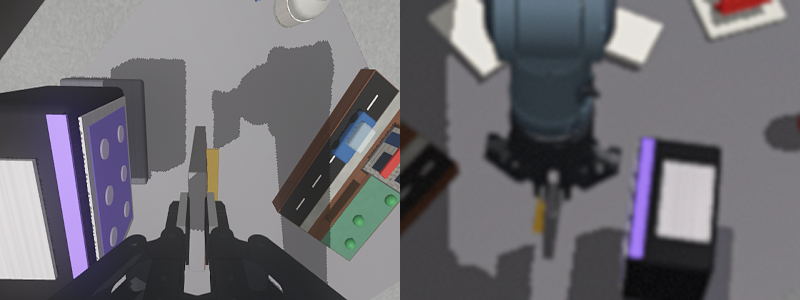

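Holding the back to the lamp is confirmed: the grey side faces the window and the awning points away. Next I back off, turn the panel and go above the slot.

>>> send_rows --pt "5 -4 0 14 0 0 0" --pt "5 -11 0 34 0 0 0" --pt "5 -18 0 56 0 0 0" --pt "5 -25 0 78 0 0 0" --pt "5 -30 0 92 0 0 0"

```text
time_s: 17.0
eef_pos: [0.6347, -0.2001, 0.2143]
tcp_rot: [-0.302, -0.639, -0.301, 0.64]
force: [0.1, -1.1, -0.6]
width: 0.0098
```

>>> send_rows --pt "5 -1 -0.5 0 -6 0 0" --pt "5 -2 -1 0 -12 0 0" --pt "5 -3 -2 -0.5 -18 0 0" --pt "5 -4 -2.5 -0.8 -24 0 0" --pt "5 -4 -2.8 -0.8 -29.8 0 0"

```text
time_s: 17.42
eef_pos: [0.6357, -0.1936, 0.2173]
tcp_rot: [0.459, 0.539, 0.459, -0.538]
force: [0.2, -0.3, -1.4]
width: 0.0099
```

>>> send_rows --pt "5 -1 -0.5 -0.4 -6 0 0" --pt "5 -2 -1 -0.8 -12 0 0" --pt "5 -3 -1.3 -1.2 -18 0 0" --pt "5 -4 -1.7 -1.7 -24 0 0" --pt "5 -4 -2.1 -2.1 -29.8 0 0"

```text
time_s: 17.83
eef_pos: [0.6339, -0.1914, 0.2213]
tcp_rot: [0.582, 0.402, 0.581, -0.402]
force: [1.2, 0.5, -1.4]
width: 0.01
```

>>> send_rows --pt "5 -1 0 -0.6 -6 0 0" --pt "5 -2 -0.3 -1.2 -12 0 0" --pt "5 -3 -0.5 -1.8 -18 0 0" --pt "5 -4 -0.7 -2.3 -24 0 0" --pt "5 -4 -0.8 -2.8 -29.8 0 0"

```text
time_s: 18.25
eef_pos: [0.6321, -0.1892, 0.2252]
tcp_rot: [0.666, 0.239, 0.665, -0.239]
force: [-0.0, 0.4, -0.9]
width: 0.0102
```

>>> send_rows --pt "5 -1 0 -0.6 -6 0 0" --pt "5 -2 0.3 -1.2 -12 0 0" --pt "5 -3 0.5 -1.8 -18 0 0" --pt "5 -4 0.7 -2.3 -24 0 0" --pt "5 -4 0.8 -2.8 -29.8 0 0"

```text
time_s: 18.67
eef_pos: [0.6304, -0.1868, 0.2292]
tcp_rot: [0.705, 0.06, 0.704, -0.06]
force: [-0.7, -0.5, -0.9]
width: 0.0101
```

>>> send_rows --pt "5 -1 0.5 -0.4 -6 0 0" --pt "5 -2 1 -0.8 -12 0 0" --pt "5 -3 1.3 -1.2 -18 0 0" --pt "5 -4 1.7 -1.7 -24 0 0" --pt "5 -4 2.1 -2.1 -29.8 0 0"

```text
time_s: 19.08
eef_pos: [0.6286, -0.1846, 0.2331]
tcp_rot: [0.696, -0.123, 0.696, 0.123]
force: [-0.4, -0.1, -0.1]
width: 0.0097
```

>>> send_rows --pt "5 6 0 -25 0 0 0" --pt "5 12 1 -60 0 0 0" --pt "5 19 1 -97 0 0 0" --pt "5 25 2 -134 0 0 0" --pt "5 30 2 -170 0 0 0"

```text
time_s: 19.5
eef_pos: [0.4658, -0.2401, 0.2018]
tcp_rot: [0.696, -0.121, 0.697, 0.122]
force: [0.1, 0.3, 0.3]
width: 0.0099
```

>>> send_rows --pt "5 0 0 0 0 0 0" --pt "5 0 0 0 0 0 0" --pt "5 0 0 0 0 0 0" --pt "5 0 0 0 0 0 0" --pt "5 0 0 0 0 0 0"

```text
time_s: 19.92
eef_pos: [0.471, -0.238, 0.2029]
tcp_rot: [0.697, -0.123, 0.696, 0.123]
force: [-0.1, -1.0, -1.8]
width: 0.0098
```

```bash
python3 - <<'E'
from sim import *
p,Q,o=now();print(p,tcp_for([.472,-.245],19.8,.12)[0],o['qpos'].round(2),o['width'],o['time_s'],Q.round(3).tolist())
C=cal('wrist');w=snap('wrist','w7.png');np.save('C7.npy',np.array([*C[1],*p]),)
snap('top','t7.png');snap('scene','s7.png')
f=cv2.resize(w,(800,500),interpolation=cv2.INTER_CUBIC);cv2.imwrite('pics/w7b.png',f[:,:,::-1])
E
```

```text
[ 0.47097164 -0.23795268  0.20291772] [ 0.46942559 -0.23784931  0.2024    ] [-0.19  0.17  0.64  1.92 -0.11  1.09  0.85] 0.009846876028695255 19.9167 [[0.002, -0.342, 0.94], [0.0, 0.94, 0.342], [-1.0, -0.0, 0.001]]
```

View pics/w7b.png

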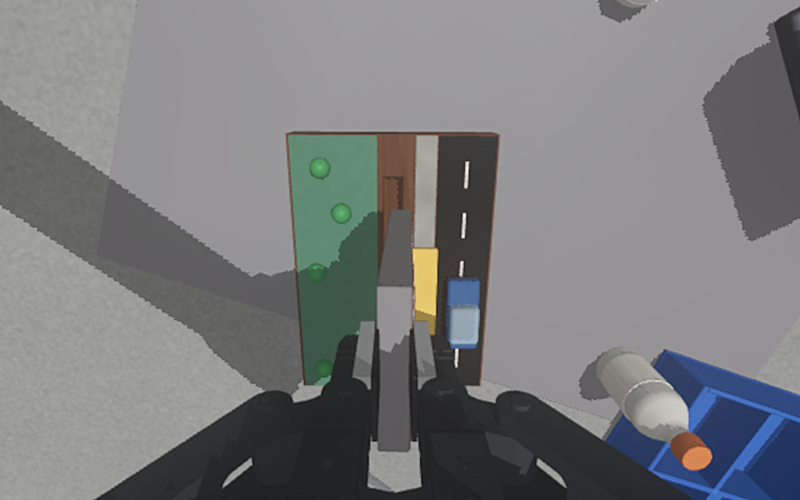

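The wrist view shows the panel above the base at (395,290), with the empty slot's far end at (393,178) in line beneath it. I'll measure the panel and slot edges numerically on scan lines.

```bash
python3 - <<'E'
from sim import *
w=cv2.imread('pics/w7.png').astype(int)
def rowp(r,a,b): print(r,a,[tuple(int(v) for v in w[r,c][::-1]) for c in range(a,b)])
g=w.sum(2)//3
for r in (120,130,138,140,142,144,148,154,160,165): print(r,'298..335',g[r,298:336].tolist())
for r in (168,170,175,190,205,220,227): print(r,'298..338',g[r,298:339].tolist())
for c in (310,313,316): print('col',c,'136..172',g[136:173,c].tolist())
for r in (115,125): print('edges',r,g[r,225:240].tolist(),g[r,390:405].tolist())
print('col 270/380 rows 100..114',g[100:114,270].tolist(),g[100:114,380].tolist())
E
```

```text
120 298..335 [118, 119, 122, 104, 75, 91, 90, 89, 85, 84, 84, 86, 89, 88, 86, 87, 86, 87, 87, 86, 85, 86, 88, 91, 91, 89, 89, 90, 91, 92, 93, 94, 92, 80, 115, 157, 165, 163]
130 298..335 [120, 121, 122, 110, 84, 89, 89, 87, 84, 83, 84, 85, 88, 88, 86, 86, 85, 87, 87, 86, 86, 86, 86, 85, 86, 88, 89, 89, 92, 93, 93, 93, 90, 84, 116, 152, 161, 160]
138 298..335 [119, 120, 122, 107, 78, 90, 90, 88, 85, 83, 83, 86, 88, 87, 85, 86, 85, 88, 87, 87, 85, 88, 86, 84, 82, 83, 86, 89, 91, 92, 93, 92, 89, 80, 136, 168, 163, 161]
140 298..335 [119, 121, 122, 106, 78, 89, 89, 86, 82, 81, 82, 84, 86, 86, 85, 83, 84, 85, 85, 83, 83, 83, 83, 80, 80, 81, 85, 87, 91, 92, 93, 92, 90, 69, 131, 171, 164, 162]
142 298..335 [119, 120, 122, 112, 89, 90, 89, 84, 75, 75, 70, 54, 54, 53, 65, 78, 67, 52, 55, 59, 60, 61, 58, 57, 67, 79, 83, 84, 89, 93, 93, 92, 90, 69, 132, 170, 164, 162]
144 298..335 [119, 119, 120, 108, 84, 89, 90, 83, 77, 79, 85, 85, 82, 77, 76, 83, 83, 82, 81, 80, 74, 58, 57, 53, 64, 80, 82, 83, 89, 93, 92, 93, 89, 78, 136, 169, 162, 160]
148 298..335 [118, 118, 120, 109, 83, 83, 86, 84, 75, 79
[... 2210 characters left out ...]
81, 81, 81, 81, 80, 81, 81, 79, 81, 81, 80, 79, 83, 90, 91, 92, 93, 93]
col 316 136..172 [86, 87, 87, 88, 85, 67, 55, 68, 81, 84, 84, 84, 83, 83, 83, 84, 82, 82, 82, 83, 85, 84, 84, 82, 83, 83, 82, 83, 82, 83, 81, 89, 91, 91, 92, 91, 91]
edges 115 [153, 153, 157, 143, 102, 95, 113, 117, 117, 116, 115, 116, 116, 118, 117] [62, 63, 61, 61, 61, 61, 60, 61, 75, 129, 157, 155, 153, 153, 153]
edges 125 [153, 152, 153, 157, 135, 80, 107, 120, 118, 117, 117, 116, 117, 117, 117] [60, 60, 60, 61, 59, 59, 58, 74, 120, 151, 156, 153, 153, 152, 153]
col 270/380 rows 100..114 [153, 153, 153, 155, 163, 105, 57, 78, 116, 121, 118, 119, 118, 118] [154, 154, 154, 154, 161, 123, 68, 81, 74, 60, 61, 62, 60, 61]
```

```bash
python3 - <<'E'
from sim import *
p,Q,o=now()
def T(u,v,z): return ((Q.T@(onz('wrist',u,v,z)-p))*1e3).round(1).tolist()
zb=p[2]-GZ
print('bottom L,R',T(312.5,167,zb),T(329.5,167,zb))
print('top L,R',T(301.2,228.5,zb+.12),T(330,228.5,zb+.12))
print('slot L,R end',T(305.7,150,.03),T(322.5,150,.03),T(314,140.8,.03))
print('dio edges L',T(228.4,115,.03),T(229.3,125,.03),'R',T(398.7,115,.03),T(397.8,125,.03),'end',T(270,106.8,.03),T(380,106.8,.03))
print('mouth right lines (pavement edge col 331.6 r120, 331.7 r165)',T(331.6,120,.03),T(331.4,165,.03),'brown left',T(301.2,120,.03),T(301.2,165,.03))
E
```

```text
bottom L,R [82.4, 25.0, -2.2] [82.4, 25.0, 10.0]
top L,R [-37.6, 27.8, -5.8] [-37.6, 27.8, 5.7]
slot L,R end [172.5, 21.0, -9.5] [172.5, 21.0, 6.7] [172.5, 29.8, -1.5]
dio edges L [172.4, 53.7, -81.3] [172.4, 44.6, -81.2] R [172.5, 53.8, 77.4] [172.5, 44.7, 77.3] end [172.4, 61.1, -42.2] [172.5, 61.2, 59.6]
mouth right lines (pavement edge col 331.6 r120, 331.7 r165) [172.5, 49.2, 15.0] [172.5, 6.3, 15.4] brown left [172.5, 49.2, -13.5] [172.5, 6.3, -14.0]
```

>>> send_rows --pt "5 5 0.5 -1 0 0.6 0.2" --pt "5 20 1 -2 0 1.3 0.4" --pt "5 40 1.5 -2.6 0 1.9 0.7" --pt "5 60 1.5 -2.6 0 1.9 0.7" --pt "5 75 1.5 -2.6 0 1.9 0.7"

```text
time_s: 20.48
eef_pos: [0.4662, -0.237, 0.1254]
tcp_rot: [0.683, -0.12, 0.709, 0.125]
force: [0.3, 0.0, -0.7]
width: 0.0102
```

>>> send_rows --pt "5 0 0 0 0 0 0" --pt "5 0 0 0 0 0 0" --pt "5 0 0 0 0 0 0" --pt "5 0 0 0 0 0 0" --pt "5 0 0 0 0 0 0"

```text
time_s: 20.9
eef_pos: [0.4676, -0.2381, 0.1286]
tcp_rot: [0.685, -0.12, 0.708, 0.124]
force: [0.3, -0.6, -0.3]
width: 0.0099
```

```bash
python3 - <<'E'
from sim import *
p,Q,o=now();print(p,Q.round(3).tolist(),o['width'],o['time_s'],'bottom z',(p+Q@[GZ,-GY,.0039])[2])
w=snap('wrist','w8.png');s=viewer.get_image('scene');print(proj('scene',[.472,-.245,.08]))
u,v=proj('scene',[.472,-.245,.08]).astype(int)
f=cv2.resize(s[v-45:v+45,u-60:u+60],(400,300),interpolation=cv2.INTER_CUBIC)
g=cv2.resize(w[110:260,220:420],(400,300),interpolation=cv2.INTER_CUBIC)
cv2.imwrite('pics/c8.png',np.hstack([g,f])[:,:,::-1])
E
```

```text
[ 0.46760956 -0.23814186  0.12857631] [[-0.033, -0.341, 0.94], [0.0, 0.94, 0.341], [-0.999, 0.012, -0.03]] 0.009890447458440591 20.9 bottom z 0.04601337359370683
[245.91352468 227.93693168]
```

View pics/c8.png

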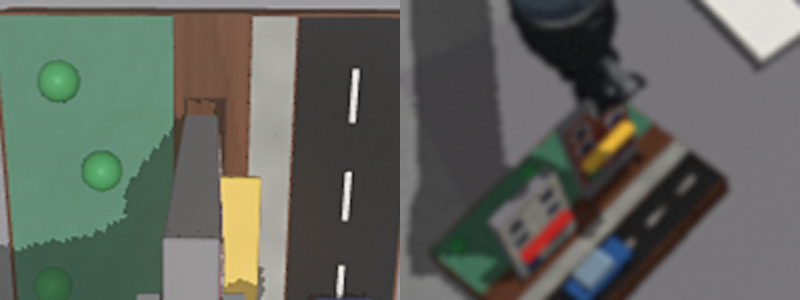

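The panel's bottom edge at crop (203,115) sits just in front of the slot's mouth at (205,98). I'll take exact numbers from the scan lines.

```bash
python3 - <<'E'
from sim import *
w=cv2.imread('pics/w8.png').astype(int);g=w.sum(2)//3
for r in(160,162,164,168,170,172,175): print(r,'304..340',g[r,304:341].tolist())
for c in(315,320,325): print('col',c,'152..175',g[152:176,c].tolist())
E
```

```text
160 304..340 [124, 126, 112, 85, 92, 94, 91, 86, 69, 70, 87, 81, 81, 71, 55, 54, 70, 83, 79, 80, 69, 56, 58, 61, 62, 62, 61, 60, 65, 77, 86, 86, 86, 91, 94, 95, 95]
162 304..340 [122, 125, 111, 86, 91, 93, 91, 87, 69, 70, 88, 86, 86, 85, 84, 81, 79, 84, 85, 84, 84, 87, 90, 78, 60, 62, 61, 57, 65, 79, 86, 84, 86, 91, 94, 95, 95]
164 304..340 [121, 124, 107, 81, 92, 93, 91, 87, 68, 70, 89, 85, 85, 84, 83, 83, 82, 84, 85, 84, 84, 86, 79, 65, 61, 61, 60, 60, 67, 80, 85, 84, 86, 90, 94, 95, 96]
168 304..340 [122, 125, 110, 68, 77, 94, 81, 55, 70, 92, 96, 94, 94, 95, 96, 96, 96, 95, 95, 95, 94, 96, 97, 96, 83, 64, 58, 56, 64, 80, 86, 85, 87, 92, 94, 95, 96]
170 304..340 [121, 126, 106, 55, 57, 59, 60, 60, 80, 96, 95, 95, 96, 95, 95, 96, 96, 96, 96, 96, 96, 96, 96, 99, 89, 65, 59, 60, 68, 82, 88, 86, 86, 90, 91, 95, 95]
172 304..340 [123, 128, 105, 54, 59, 61, 60, 67, 87, 98, 96, 95, 95, 95, 95, 95, 96, 96, 96, 96, 96, 96, 95, 99, 89, 67, 57, 61, 68, 79, 86, 85, 85, 86, 89, 92, 96]
175 304..340 [113, 86, 71, 59, 58, 60, 61, 79, 96, 97, 95, 96, 96, 96, 96, 96, 96, 96, 96, 97, 96, 96, 96, 99, 92, 69, 57, 57, 65, 81, 86, 87, 87, 87, 88, 93, 95]
col 315 152..175 [86, 86, 86, 86, 86, 87, 81, 65, 81, 87, 86, 85, 85, 85, 84, 92, 94, 96, 95, 95, 95, 95, 96, 96]
col 320 152..175 [88, 88, 88, 88, 87, 89, 84, 75, 70, 69, 79, 83, 82, 82, 81, 90, 96, 96, 96, 96, 96, 95, 96, 96]
col 325 152..175 [89, 89, 88, 89, 90, 92, 84, 69, 56, 80, 87, 85, 86, 88, 86, 89, 96, 96, 96, 96, 96, 96, 96, 96]
```

```bash
python3 - <<'E'
from sim import *
p,Q,o=now();D=frame([0,0,-1],hd(20))
def T(u,v,z): return ((D.T@(onz('wrist',u,v,z)-p))*1e3).round(1).tolist()
print('slot',T(311.8,162,.03),T(332.5,162,.03),'end',T(318,158.6,.03))
for z in(.044,.046,.048): print('panel bottom',z,T(312.2,167,z),T(328.4,167,z))
E
```

```text
slot [98.3, 26.3, -5.9] [98.3, 26.4, 9.9] end [98.3, 29.0, -1.2]
panel bottom 0.044 [84.3, 25.5, -5.0] [84.3, 25.6, 6.7]
panel bottom 0.046 [82.3, 25.9, -4.9] [82.3, 26.0, 6.7]
panel bottom 0.048 [80.3, 26.4, -4.9] [80.3, 26.5, 6.7]
```

>>> send_rows --pt "5 2 1 1.2 0 0 0" --pt "5 7 1 1.4 0 0 0" --pt "5 13 0.8 1.5 0 0 0" --pt "5 19 0.8 1.7 0 0 0" --pt "5 25 0.7 1.9 0 0 0"

```text
time_s: 21.42
eef_pos: [0.4668, -0.2361, 0.1013]
tcp_rot: [0.684, -0.12, 0.709, 0.125]
force: [0.6, -0.8, -1.5]
width: 0.01
```

>>> send_rows --pt "5 1 0 0 0 0 0" --pt "5 2 0 0 0 0 0" --pt "5 3 0 0 0 0 0" --pt "5 4 0 0 0 0 0" --pt "5 5 0 0.1 0 0 0"

```text
time_s: 21.83
eef_pos: [0.4672, -0.2365, 0.0973]
tcp_rot: [0.684, -0.12, 0.708, 0.125]
force: [-1.8, 0.0, -0.9]
width: 0.0099
```

>>> send_rows --pt "5 0.5 0 0 0 0 0" --pt "5 1 0 0 0 0 0" --pt "5 1.7 0 0 0 0 0" --pt "5 2.3 0 0 0 0 0" --pt "5 3 0 0.1 0 0 0"

```text
time_s: 22.25
eef_pos: [0.4671, -0.2363, 0.0943]
tcp_rot: [0.684, -0.12, 0.708, 0.125]
force: [-0.4, -0.1, -0.3]
width: 0.0098
```

>>> send_rows --pt "5 0 0 0 0 0 0" --pt "5 0.5 0 0 0 0 0" --pt "5 1 0 0 0 0 0" --pt "5 1 0 0 0 0 0" --pt "5 1 0 0 0 0 0"

```text
time_s: 22.67
eef_pos: [0.4671, -0.2363, 0.0933]
tcp_rot: [0.684, -0.12, 0.708, 0.125]
force: [-0.1, -0.9, -0.4]
width: 0.0102
```

Nothing pushes back in z yet, so I'll creep down until it does.

>>> send_rows --pt "5 0.3 0 0 0 0 0" --pt "5 0.6 0 0 0 0 0" --pt "5 0.9 0 0 0 0 0" --pt "5 1.2 0 0 0 0 0" --pt "5 1.2 0 0 0 0 0"

```text
time_s: 23.08
eef_pos: [0.4677, -0.2364, 0.0931]
tcp_rot: [0.685, -0.12, 0.708, 0.125]
force: [-1.4, 1.2, 5.7]
width: 0.0101
```

>>> send_rows --pt "5 0.3 0 0 0 0 0" --pt "5 0.6 0 0 0 0 0" --pt "5 0.9 0 0 0 0 0" --pt "5 1 0 0 0 0 0" --pt "5 1 0 0 0 0 0"

```text
time_s: 23.5
eef_pos: [0.4681, -0.2363, 0.0931]
tcp_rot: [0.685, -0.12, 0.708, 0.125]
force: [-2.3, 2.3, 11.6]
width: 0.0099
```

>>> send_rows --pt "5 -0.7 0 0 0 0 0" --pt "5 -1.3 0 0 0 0 0" --pt "5 -1.3 0 0 0 0 0" --pt "11 -1.3 0 0 0 0 0" --pt "13 -1.3 0 0 0 0 0" --squeeze 20

```text
time_s: 23.92
eef_pos: [0.4673, -0.2365, 0.0923]
tcp_rot: [0.684, -0.12, 0.708, 0.125]
force: [-0.1, -0.0, 0.3]
width: 0.0129
```

>>> send_rows --pt "16 0 0 0 0 0 0" --pt "20 0 0 0 0 0 0" --pt "26 0 0 0 0 0 0" --pt "34 0 0 0 0 0 0" --pt "42 0 0 0 0 0 0"

```text
time_s: 24.33
eef_pos: [0.4668, -0.2363, 0.0921]
tcp_rot: [0.684, -0.12, 0.709, 0.125]
force: [-0.6, 0.7, -0.3]
width: 0.0417
```

>>> send_rows --pt "46 0 0 0 0 0 0" --pt "46 0 0 0 0 0 0" --pt "46 0 0 0 0 0 0" --pt "46 0 0 0 0 0 0" --pt "46 0 0 0 0 0 0"

```text
time_s: 24.75
eef_pos: [0.467, -0.2363, 0.0924]
tcp_rot: [0.684, -0.12, 0.708, 0.125]
force: [0.2, 0.2, 1.3]
width: 0.0461
```

```bash
python3 - <<'E'
from sim import *
p,Q,o=now();print(p,o['force'],o['width'],o['time_s']);print('up in tool',(Q.T@[0,0,130]).round(1))
w=snap('wrist','w9.png').astype(int);g=w.sum(2)//3
for r in(175,190,205,220,235,250,265): print(r,'270..350 step2',g[r,270:350:2].tolist())
E
```

```text
[ 0.46704595 -0.23627758  0.09237414] [0.22304879 0.18350942 1.33917906] 0.04608569687945053 24.75
up in tool [-129.9    1.7   -4.2]
175 270..350 step2 [123, 124, 123, 124, 124, 124, 123, 122, 124, 124, 124, 125, 125, 126, 126, 125, 127, 81, 94, 92, 69, 85, 99, 98, 98, 99, 99, 100, 99, 103, 61, 63, 83, 87, 92, 97, 98, 97, 73, 167]
190 270..350 step2 [123, 123, 123, 123, 123, 124, 123, 123, 123, 124, 124, 124, 124, 124, 113, 96, 116, 61, 62, 61, 97, 99, 98, 99, 100, 99, 99, 99, 99, 100, 113, 57, 84, 89, 91, 93, 98, 98, 64, 172]
205 270..350 step2 [81, 116, 124, 122, 123, 123, 124, 125, 125, 128, 112, 81, 81, 81, 81, 82, 83, 65, 72, 100, 99, 98, 100, 99, 100, 99, 100, 99, 100, 100, 103, 193, 186, 187, 187, 187, 187, 187, 187, 188]
220 270..350 step2 [93, 106, 124, 123, 123, 124, 124, 122, 75, 80, 81, 81, 81, 81, 81, 82, 83, 84, 100, 98, 99, 100, 100, 100, 100, 100, 100, 100, 100, 101, 83, 169, 187, 187, 186, 187, 187, 187, 187, 188]
235 270..350 step2 [93, 130, 126, 125, 113, 130, 127, 120, 119, 78, 79, 80, 79, 80, 81, 77, 120, 158, 155, 154, 154, 155, 155, 155, 155, 156, 155, 155, 156, 157, 126, 128, 190, 184, 185, 186, 187, 186, 187, 190]
250 270..350 step2 [79, 78, 79, 78, 78, 78, 78, 79, 79, 79, 79, 80, 81, 80, 81, 80, 111, 156, 155, 154, 154, 155, 155, 155, 155, 155, 155, 156, 155, 155, 125, 147, 142, 124, 126, 126, 127, 128, 127, 126]
265 270..350 step2 [76, 77, 77, 77, 77, 77, 78, 78, 78, 79, 80, 79, 79, 80, 79, 78, 112, 154, 154, 154, 155, 155, 155, 155, 155, 155, 155, 156, 155, 155, 126, 138, 125, 124, 124, 124, 123, 123, 123, 115]
```

>>> send_rows --pt "46 -8 0 -0.3 0 0 0" --pt "46 -22 0.3 -0.7 0 0 0" --pt "46 -42 0.5 -1.4 0 0 0" --pt "46 -66 0.9 -2.1 0 0 0" --pt "46 -92 1.2 -3 0 0 0"

```text
time_s: 25.22
eef_pos: [0.4662, -0.2362, 0.1852]
tcp_rot: [0.684, -0.119, 0.709, 0.125]
force: [0.4, 0.2, -1.4]
width: 0.0461
```

>>> send_rows --pt "46 -25 0 -0.8 0 0 0" --pt "46 -45 0 -1.5 0 0 0" --pt "46 -60 30 -2 0 0 0" --pt "46 -60 68 -2 0 0 0" --pt "46 -60 105 -2 0 0 0"

```text
time_s: 25.63
eef_pos: [0.432, -0.1386, 0.2479]
tcp_rot: [0.686, -0.119, 0.707, 0.123]
force: [0.4, 0.8, -0.5]
width: 0.0462
```

>>> send_rows --pt "46 0 30 0 0 0 0" --pt "46 0 60 0 0 0 0" --pt "46 0 90 0 0 0 0" --pt "46 0 110 0 0 0 0" --pt "46 0 110 0 0 0 0"

```text
time_s: 26.05
eef_pos: [0.3927, -0.0307, 0.2476]
tcp_rot: [0.684, -0.122, 0.708, 0.128]
force: [-0.5, 1.2, 1.4]
width: 0.0461
```

```bash
python3 - <<'E'
from sim import *
p,Q,o=now();print(p,o['qpos'].round(2),o['force'],o['time_s'])
s=snap('scene','s10.png');t=snap('top','t10.png');w=snap('wrist','w10.png')
u,v=proj('scene',[.472,-.245,.06]).astype(int)
c=lambda i,x,y,ww,h,W2,H2:cv2.resize(i[y:y+h,x:x+ww],(W2,H2),interpolation=cv2.INTER_CUBIC)
cv2.imwrite('pics/c10.png',np.vstack([np.hstack([c(s,u-60,v-40,120,90,400,300),c(t,340,170,100,75,400,300)]),c(w,0,20,640,240,800,300)])[:,:,::-1])
E
```

```text
[ 0.39268489 -0.03070614  0.24764397] [-0.45 -0.17  0.39  2.1   0.06  1.23  0.26] [-0.47553868  1.16261774  1.38152494] 26.05
```

View pics/c10.png

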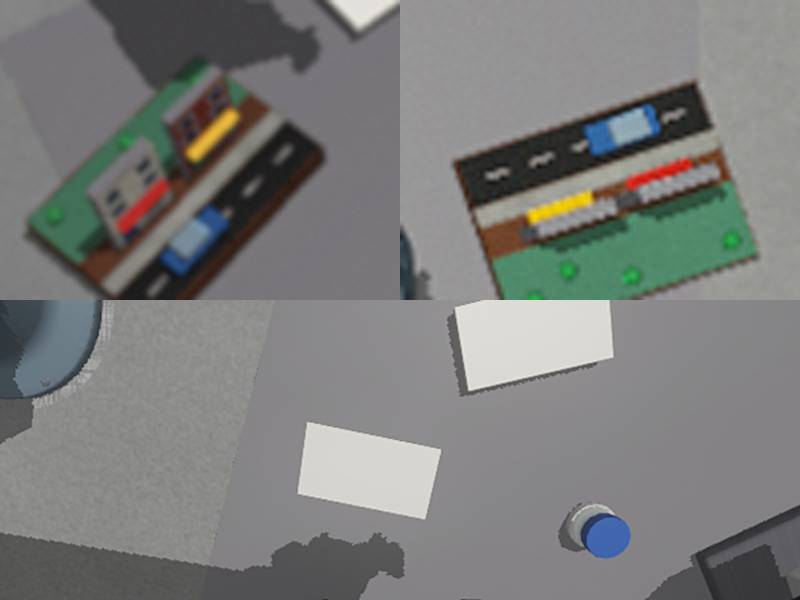

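The brick house stands beside the plaster one, with the awnings (top 559,208 and 660,175) in one line and the car where it was. I'll check the awning height, then hand in.

```bash
python3 - <<'E'
from sim import *
s=cv2.imread('pics/s10.png');t=cv2.imread('pics/t10.png');t0=cv2.imread('pics/t0.png')
def cen(i,lo,hi,x,y,w,h):
    m=cv2.inRange(cv2.cvtColor(i[y:y+h,x:x+w],cv2.COLOR_BGR2HSV),lo,hi);M=cv2.moments(m,True);return M['m10']/M['m00']+x,M['m01']/M['m00']+y,M['m00']
u,v=proj('scene',[.472,-.245,.06]).astype(int)
for n,lo,hi in(('yellow',(20,130,110),(35,255,255)),('red',(0,150,120),(6,255,255))):
    a=cen(s,lo,hi,u-60,v-40,120,90);b=cen(t,lo,hi,340,170,100,75);print(n,a,b,tri([('scene',*a[:2]),('top',*b[:2])]).round(4))
for i in(t0,t): print('car',cen(i,(100,150,80),(125,255,255),360,180,80,60))
print(np.array([.4690,-.2445]))
manip.hand_in()
E
```

```text
yellow (np.float64(249.32142857142856), np.float64(231.3452380952381), 84.0) (379.76363636363635, 221.29090909090908, 55.0) [ 0.4826 -0.2393  0.0703]
red (np.float64(228.91044776119404), np.float64(252.0), 67.0) (404.3409090909091, 212.95454545454544, 44.0) [ 0.5125 -0.3196  0.0731]
car (393.04347826086956, 202.7826086956522, 69.0)
car (393.1470588235294, 202.80882352941177, 68.0)
[ 0.469  -0.2445]
the job is handed in; nothing more can be done
```

I took the brick front out of the drip rack and held it about 7 cm from the lamp window. The brick side faced the lamp for about 1.3 s, then the grey back for about 1.7 s. I then stood it in the empty slot with the brick to the street, released it, and moved the arm clear. The job was handed in at about 26 s of the 72 s allowed.

**Last checks:**
- **Depth:** the panel made contact with its bottom at about 10 mm, which is the slot floor. I pressed to about 12 N, then backed off before opening.
- **Height and line:** from two views, the yellow awning comes out at about 70 mm high and the plaster house's at about 73 mm, against 70 mm expected. That is within measuring error, and the awnings line up in the top view.
- **Car and force:** the car did not move, and none of the force readings I looked at came near the limits. I did not compare the other bystanders by position before and after.

**What went wrong or disagreed:**
- **Route:** the first path towards the lamp ran into joint stops, so I had to go back near the rack and come round again.
- **Grip:** the panel sat about 2° askew and 6–8 mm off-centre in the jaws. I corrected for this before placing it.

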